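# Put the tea spoon away in its jar, bowl up

### The arm

A 6-joint arm with a two-finger parallel gripper is mounted at the origin on the work surface. World frame = base frame: x ahead of the robot, y to its left, z up, the work surface at z = 0. Lengths are in m, angles in rad, forces in N, time in s.
With the tool pointing down it reaches from about 0.375 to 0.975 m from the base axis. Payload 3.8 kg.
Tool frame: the origin (TCP) lies on the centre line of the jaws, within the pads' length; the fingertips stand 25 mm ahead of it and the grasp point (between the pads) lies 6 mm ahead of it; z points along the fingers, y is the direction in which the jaws open and shut (so a half turn about z gives the same grasp; the last joint's range is limited). The gripper opens to 85 mm and grips with 20 to 120 N. Pads are 22 mm wide; open, the fingers measure 114 mm over their backs; the gripper's body (76 mm by 85 mm) begins 54 mm behind the grasp point. The pads swing forward as they close: fully open they stand 13 mm farther back than shut.
Start: joints at [1.262, 0.264, 1.604, -0, 1.274, -0.037], TCP at [0.181, 0.65, 0.256] pointing down, gripper open.
Joint ranges: [-2.63, 2.63], [-0.94, 2.18], [0.31, 2.57], [-1.31, 4.45], [0, 2.66], [-2.55, 2.55]. Speed limits (rad/s): [2.57, 2.57, 3.14, 3.14, 3.14, 3.14].

### API

Orientations are given as a rotation vector (axis times angle).
In Python, from workcell import bot gives the robot as it stands.
- The arm moves only by the tool servo_tool, never from a script. Its argument "moves" is a list of rows, each a list of 3 entries, a list of its own where there are three numbers: the closure in counts, from 0 (fully open) to 255 (shut), then the shift along the tool's x, y, z in m, then the turn about the tool's z in rad. A call has exactly 8 rows; each row shifts and turns the pose as measured when the row begins, along the tool's axes as they then stand; what a row does not reach is not made up. A row lasts 1/12 s, in which the tool goes at most 41.7 mm and 7.16 degrees, less where a joint would pass 70% of its speed; a pose out of reach is approached as far as the arm can. A call is refused whole if a number of a shift passes 0.0417 or a number of a turn 0.125, either way. A call with a gripper value outside its range is refused whole. The fingers move at their own pace and stop on an object; "newtons" is the grip in N (left out, the last holds). Time passes only in rows, so rows that do not move let the fingers close, or fill a call up. It gives the time, the measured TCP pose, the force and the opening at its end, in the units of the state.
- bot.read_state(): the state, without advancing time (a new reading comes with each control period).
- bot.read_camera(name): name is "side" or "top"; returns a dict with "pixels" (384x512x3 uint8, red, green, blue), "depth" (384x512 float32, m along the optical axis (not along the pixel's ray), 0 where there is no reading), "intrinsics" (3x3 intrinsics, pixels), "dist" ([k1, k2, p1, p2, k3] as OpenCV has them; the pictures are not rectified), "R" (3x3) and "t" (3): a world point X has camera coordinates R X + t. Camera axes: x right, y down, z forward; pixel columns grow to the right and rows downward; lengths in m; the calibration is good to about 2 mm. A picture is of the moment at which its call begins.
- bot.finish_job(): hands the job in, once; it reports no verdict.
The state is a dict: "time": time; "q": joint angles; "joint_vel": joint speeds; "joint_torque": joint torques, N m; "tool_pos": TCP position; "tcp_rot": TCP orientation; "wrist_force": force on the tool from outside, world axes, zero at the start; "torque": the same for the moment, N m; "width": opening from 0.0 (shut) to 1.0 (fully open).
Only numpy, scipy, OpenCV 4.12 (cv2) and the standard library are available. Lean on these libraries where they do the work, as an engineer would, in place of code of your own. Each camera call takes 0.05 s, during which the arm holds its last target.

### The job

The long wooden spoon has been left standing bowl-down in the blue mug. Take the green cover off the clay spoon jar and set it knob-up in the top saucer of the pile, then put the spoon away in the jar the other way up: handle first, lowered in and not dropped, standing on the bottom and leaning along the row against the side of the rim that is away from the kettle. Leave the jar, mug and saucers upright in their places and do not disturb the kettle, the sugar bowl or the cups.

Things in the scene. Friction and masses are not known exactly. Their poses are not given: they have to be found in the camera images.
- shelf: fixed open wooden cupboard-shelf, 360 mm deep (x, away from the robot) by 1160 mm wide (y, along the row); origin centre of its underside. Upper face of its board at z = 18 mm. All things stand on it in a straight row at x about +65 mm; the strip from x = -180 to -20 mm in front is bare, room to lay the spoon down. Rear rail 100 mm high at x = 172 mm, end cheeks 130 mm high at y = +-571 mm
- jar: clay-coloured deep spoon jar, a straight round pot, loose, 0.55 kg: outside diameter 76 mm, inside 66 mm, 110 mm high, inner floor 7 mm up. Origin centre of its underside, z up its axis; y along the row. Closed by the cover at the start
- cover: green plastic dust cover, loose, 45 g: disc of 88 mm diameter, 4 mm thick, with a 56 mm diameter, 10 mm deep plug below that hangs loosely in the jar's mouth, and a knob above. Origin centre of the plug's underside, z up: disc from z = 10 to 14 mm, knob from 14 to 38 mm
- cover_knob (a point): centre of the cover's round knob (22 mm diameter, 24 mm high), 26 mm above the cover's origin
- mug: tall blue mug with a white band, loose, 0.42 kg, 112 mm high, outside diameter 82 mm, inside 74 mm, inner floor 6 mm up. Origin centre of its underside, z up. Its ear points along its -x (roughly to the robot) and reaches 75 mm from the axis; the spoon leans on the opposite rim, towards its +x
- spoon: long light-wood spoon, loose, 45 g, 200 mm long, balancing at its middle. Origin at mid-length on the handle's centre line; x towards the bowl, z out of the bowl's hollow. Handle 12 mm wide (y), 9 mm thick (z), its last 50 mm 15 by 11 mm. Round bowl 40 mm across, x = 60 to 100 mm, z = -14 to +4 mm. Starts bowl-down in the mug, leaning 31 degrees, the bowl's rounded back to the side it leans to
- spoon_foot (a point): end of the spoon's handle, on its centre line (spoon x = -100 mm). When the spoon lies flat, hollow up, this is 5.5 mm above the board
- spoon_tip (a point): far end of the spoon's bowl, level with the handle's centre line (spoon x = +100 mm). When the spoon lies flat, hollow up, on the bowl's back and the handle's end, this is about 15 mm above the board
- saucers: pile of four green plastic saucers, one body, 0.32 kg, 116 mm diameter, 37 mm high; origin centre of the underside, z up. The top saucer's flat middle (68 mm diameter) is at z = 27 mm, its rim at 37 mm
- kettle: steel kettle with a black handle grip and a press button for the lid, loose, 0.9 kg, body 170 mm diameter, 210 mm high to the top of the handle arch, which runs along its x; spout towards its -x, reaching 128 mm. Origin centre of its underside. It stands at one or the other end of the row; not to be disturbed
- sugar: glass sugar bowl with a steel lid, 96 mm diameter, 94 mm high, at the other end of the row; origin centre of its underside; not to be disturbed
- cups_a: two small white porcelain cups, one set in the other, one body, 68 mm diameter, 72 mm high; origin centre of the underside; not to be disturbed
- cups_b: two more small white porcelain cups, just like cups_a; not to be disturbed
Things that resemble listed ones, but are neither listed nor needed, are in the scene too. What is meant by the mug is not purple, and is the larger of those in its own colour.

How it is judged:
By the outcome, as a careful person would: the job done as asked, in the order asked, and still so for the second after the job is handed in, with the robot touching nothing.
It also fails if it takes over 72 s, if anything falls off the work surface, if the arm or the gripper's body presses on something with over 40 N, if the wrist force passes 120 N, or if a joint passes its speed limit or range.

## Working session

There is one attempt and no reset: what is moved stays moved. The work goes in short steps, Python scripts to look and compute and a tool call to move; the robot and the scene stay as the last step left them, time stands still between calls to the robot, and variables do not carry over. Pictures are saved under pics/ and viewed, and the job is handed in when it is done.

Besides the shell and the picture viewer there is one more tool, called as name([rows], argument=value, ...), one row to a line, values as JSON. servo_tool: Moves the arm, as the interface text tells. Its arguments: {"type":"object","properties":{"moves":{"type":"array","items":{"type":"array"}},"newtons":{"type":"number"}},"required":["moves"]}

```bash
ls; mkdir -p pics; python3 - <<'E'
from workcell import bot
import cv2
s=bot.read_state();print(s)
for n in("side","top"):
    c=bot.read_camera(n)
    cv2.imwrite(f"pics/{n}0.png",cv2.resize(c["pixels"][:,:,::-1],(800,600),interpolation=cv2.INTER_CUBIC))
    print(n,c["intrinsics"],c["dist"],c["R"],c["t"],(c["depth"]>0).mean())
E
```

```text
pics
{'time': 0.0, 'q': array([ 1.26204969e+00,  2.64747967e-01,  1.60535659e+00, -9.64194345e-06,
        1.27371058e+00, -3.68956008e-02]), 'joint_vel': array([-0.00103333, -0.00069417, -0.00142832,  0.00035383, -0.00077596,
        0.00096284]), 'joint_torque': array([-2.34237588e-03, -5.15111482e+01, -3.67310071e+01, -3.50154605e-04,
        1.31124005e-02,  1.71231835e-05]), 'tool_pos': array([0.18104563, 0.64957164, 0.25497487]), 'tcp_rot': array([-0.42565367, -3.11224475,  0.00344114]), 'wrist_force': array([-0.55947323, -0.71222705, -0.1994597 ]), 'torque': array([ 0.06880244, -0.02303086, -0.0056394 ]), 'width': 0.9991473761861569}
side [[482.41985203   0.         264.84316692]
 [  0.         482.41985203 194.51469051]
 [  0.           0.           1.        ]] [-0.14502763  0.          0.          0.          0.        ] [[-0.98590818 -0.16584747 -0.02190133]
 [-0.06665803  0.50954604 -0.85785753]
 [ 0.15343324 -0.84430886 -0.51342068]] [0.52853641 0.15742664 1.50915746] 0.9900970458984375
top [[399.21183154   0.         256.68034946]
 [  0.         399.21183154 199.59910647]
 [  0.           0.           1.        ]] [0.04614462 0.         0.         0.         0.        ] [[ 0.00293057 -0.99998017  0.00557491]
 [-0.98263405 -0.00391397 -0.18551284]
 [ 0.18553098 -0.00493444 -0.98262603]] [0.00938106 0.52524076 1.13620692] 0.9960276285807291
```

View pics/side0.png

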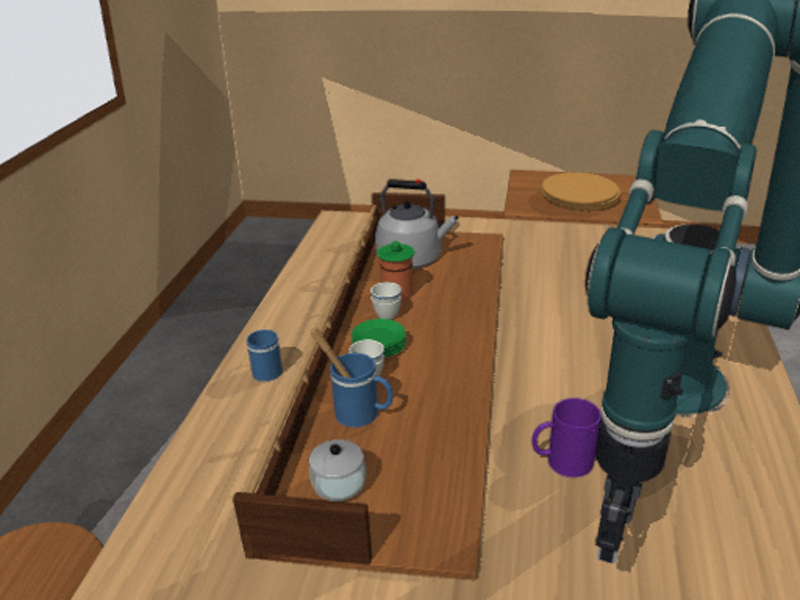

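View pics/top0.png

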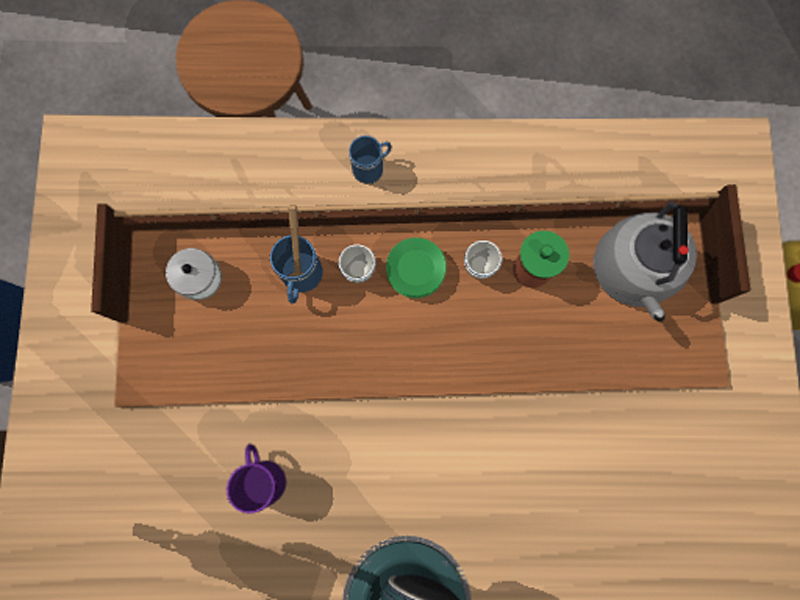

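Row seen in the top picture (800x600 view), left = +y: sugar (192,272), big blue mug with spoon (295,262), cups (357,263), saucers (416,267), cups (483,259), jar with cover (543,255), kettle (645,255).

Possible mix-ups:
- **Mug:** large blue with spoon (295,262), small blue behind the shelf (367,160), purple (256,485). I choose the one at (295,262).
- **Green things:** cover with knob (545,252), saucers (416,267).
- **Round brown things:** the stool (240,60) and the board in the side view are not needed.

```bash
cat > h.py <<'E'
from workcell import bot
import numpy as np, cv2
from scipy.spatial.transform import Rotation as Ro
def cam(n):
    c=bot.read_camera(n); K,d=c["intrinsics"],c["dist"]
    h,w=c["depth"].shape
    uv=np.stack(np.meshgrid(np.arange(w),np.arange(h)),-1).reshape(-1,1,2).astype(np.float32)
    xy=cv2.undistortPoints(uv,K,d).reshape(h,w,2)
    ray=np.dstack([xy,np.ones((h,w))])
    c["W"]=(ray*c["depth"][...,None]-c["t"])@c["R"]   # R^T (Xc-t)
    c["ray"]=ray@c["R"]; c["o"]=-c["R"].T@c["t"]
    c["hsv"]=cv2.cvtColor(c["pixels"],cv2.COLOR_RGB2HSV)
    return c
def save(c,name,box=None,s=None):
    im=c["pixels"][:,:,::-1]
    if box: u0,v0,u1,v1=box; im=im[v0:v1,u0:u1]
    s=s or min(800/im.shape[1],600/im.shape[0])
    cv2.imwrite("pics/"+name,cv2.resize(im,None,fx=s,fy=s,interpolation=cv2.INTER_CUBIC))
def st():
    s=bot.read_state(); R=Ro.from_rotvec(s["tcp_rot"]).as_matrix()
    print("t",round(s["time"],2),"tcp",s["tool_pos"].round(4),"toolx",R[:,0].round(3),"tooly",R[:,1].round(3),"w",round(float(s["width"])*85,1),"F",s["wrist_force"].round(1)); return s,R
def todo(x,y,z):
    s,R=st(); print("shift needed tool axes",(R.T@(np.array([x,y,z])-s["tool_pos"])).round(4))
def fit(P):
    x,y=P[:,0],P[:,1]; a=np.linalg.lstsq(np.c_[2*x,2*y,np.ones(len(x))],x*x+y*y,rcond=None)[0]
    return a[:2],np.sqrt(a[2]+a[0]**2+a[1]**2)
E
python3 - <<'E'
from h import *
for n in("top","side"):
    c=cam(n);W=c["W"];H,S,V=[c["hsv"][...,i].astype(int) for i in range(3)]
    print(n)
    on=(W[...,0]>.35)&(W[...,0]<1.2)&(c["depth"]>0)
    # table & board
    for nm,m,zr in(("green",(H>45)&(H<85)&(S>100),(.03,.3)),("blue",(H>95)&(H<120)&(S>90),(.03,.3)),("clay",(H<10)&(S>110)&(V>70),(.06,.2))):
        m=m&on&(W[...,2]>zr[0])&(W[...,2]<zr[1])
        k,l,s,ce=cv2.connectedComponentsWithStats(m.astype(np.uint8))
        for i in range(1,k):
            if s[i,4]<30: continue
            P=W[l==i]; zt=np.percentile(P[:,2],97)
            print(nm,s[i],"ctr",P.mean(0).round(3),"min",P.min(0).round(3),"max",P.max(0).round(3))
    if n=="top":
        save(c,"crop_row.png",(90,120,470,240))
E
```

```text
top
green [333 148  31  30 737] ctr [ 0.616 -0.244  0.134] min [ 0.574 -0.287  0.126] max [ 0.659 -0.201  0.162]
green [ 247  152   38   39 1150] ctr [ 0.614 -0.015  0.049] min [ 0.557 -0.071  0.03 ] max [0.671 0.041 0.061]
blue [224  87  26  20 215] ctr [0.85  0.081 0.066] min [0.802 0.036 0.031] max [0.864 0.111 0.092]
blue [226 103  19  12  98] ctr [0.808 0.078 0.05 ] min [0.801 0.051 0.03 ] max [0.828 0.108 0.07 ]
blue [173 151  33  43 572] ctr [0.605 0.21  0.089] min [0.538 0.167 0.03 ] max [0.649 0.247 0.134]
clay [ 62 131   5  15  36] ctr [0.684 0.552 0.131] min [0.662 0.544 0.127] max [0.705 0.559 0.135]
clay [330 164  22  18  97] ctr [ 0.595 -0.223  0.079] min [ 0.58  -0.268  0.06 ] max [ 0.629 -0.206  0.104]
side
green [241 154  24  13 223] ctr [ 0.617 -0.239  0.134] min [ 0.577 -0.287  0.124] max [ 0.663 -0.197  0.158]
green [225 204  34  23 492] ctr [ 0.612 -0.029  0.047] min [ 0.56  -0.082  0.03 ] max [0.673 0.037 0.06 ]
blue [159 211  18  12 177] ctr [0.842 0.066 0.073] min [0.803 0.041 0.047] max [0.867 0.116 0.09 ]
blue [160 222  19  16 191] ctr [0.825 0.104 0.051] min [0.801 0.079 0.031] max [0.856 0.119 0.074]
blue [212 226  28  19 352] ctr [0.612 0.19  0.113] min [0.573 0.115 0.074] max [0.651 0.249 0.132]
blue [213 241  38  30 661] ctr [0.597 0.234 0.072] min [0.54 0.2  0.03] max [0.648 0.251 0.114]
clay [244 167  20  16 208] ctr [ 0.612 -0.218  0.092] min [ 0.581 -0.255  0.06 ] max [ 0.65  -0.204  0.123]
```

View pics/crop_row.png

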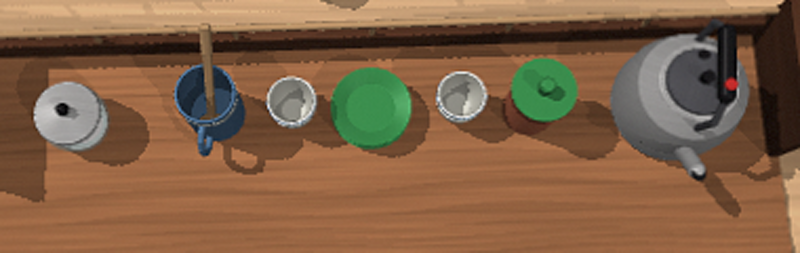

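The close crop confirms the choice. The tall blue mug holds the spoon, with its ear towards the robot. The flat green disc with the knob is the cover on the clay jar, and the other green thing is the saucer pile. Next I measure the details.

```bash
python3 - <<'E'
from h import *
for n in("top","side"):
    c=cam(n);W=c["W"];H,S,V=[c["hsv"][...,i].astype(int) for i in range(3)]
    print(n); on=(c["depth"]>0)
    g=(H>45)&(H<85)&(S>100)&on
    d=g&(W[...,2]>.126)&(W[...,2]<.139); P=W[d]; 
    print("disc z",np.median(P[:,2]).round(4),"mid",((P.min(0)+P.max(0))/2).round(4),(P.max(0)-P.min(0)).round(3))
    k=g&(W[...,2]>.145)&(W[...,2]<.2); P=W[k]; print("knob",len(P),P.mean(0).round(4),P.min(0).round(4),P.max(0).round(4))
    f=g&(W[...,2]>.035)&(W[...,2]<.07); P=W[f]; print("saucer mid",((P.min(0)+P.max(0))/2).round(4),"z",np.percentile(P[:,2],[20,50,98]).round(3))
    # wood spoon above mug
    b=(W[...,0]>.57)&(W[...,0]<.76)&(W[...,1]>.12)&(W[...,1]<.28)&(W[...,2]>.135)&(W[...,2]<.25)&on
    P=W[b]; print("spoon n",len(P),P.min(0).round(3),P.max(0).round(3)); 
    if len(P)>5:
        m=P.mean(0);u=np.linalg.svd(P-m)[2][0];u*=np.sign(u[2]);print(" ctr",m.round(4),"dir",u.round(3),"lean",np.degrees(np.arccos(u[2])).round(1))
        for q in P[np.argsort(-P[:,2])[:4]]: print("  ",q.round(3))
    # kettle
    for lo,hi in((.03,.09),(.09,.15),(.15,.19),(.19,.26)):
        kb=(W[...,1]<-.3)&(W[...,1]>-.55)&(W[...,0]>.4)&(W[...,0]<.71)&(W[...,2]>lo)&(W[...,2]<hi)&on; P=W[kb]
        if len(P): print("kettle z",lo,hi,P.min(0).round(3),P.max(0).round(3))
    bl=(H>95)&(H<125)&(S>80)&on&(W[...,2]>.122)&(W[...,2]<.137)&(W[...,0]<.75); P=W[bl]; print("mug rim",len(P),fit(P),P.min(0).round(3),P.max(0).round(3))
    for nm,y0,y1 in(("cupA",.06,.14),("cupB",-.17,-.08)):
        b=(W[...,1]>y0)&(W[...,1]<y1)&(S<60)&(W[...,2]>.07)&(W[...,2]<.12)&(W[...,0]>.5)&(W[...,0]<.7)&on; P=W[b]; print(nm,P.min(0).round(3),P.max(0).round(3))
    bd=(W[...,0]>.4)&(W[...,0]<.5)&(abs(W[...,1])<.5)&on; print("board z",np.median(W[bd][:,2]).round(4))
    b=on&(abs(W[...,1])<.45)&(W[...,2]>.012)&(W[...,2]<.024)&(H<20); 
    for yy in(-.3,0,.3): 
        q=b&(abs(W[...,1]-yy)<.02); print(" board x front",W[q][:,0].min().round(3))
    b=on&(W[...,2]>.06)&(W[...,0]>.4)&(W[...,0]<.9)&(abs(W[...,1])>.5)&(abs(W[...,1])<.65);P=W[b];
    for s in(-1,1):
        q=P[P[:,1]*s>0]; 
        if len(q): print(" cheek",q.min(0).round(3),q.max(0).round(3))
todo(.6165,-.243,.22)
E
```

```text
top
disc z 0.1325 mid [ 0.6165 -0.2439  0.1322] [0.085 0.085 0.012]
knob 54 [ 0.6159 -0.242   0.1541] [ 0.6072 -0.2534  0.1456] [ 0.6257 -0.2323  0.1594]
saucer mid [ 0.6144 -0.015   0.0488] z [0.045 0.049 0.058]
spoon n 116 [0.575 0.188 0.136] [0.684 0.209 0.202]
 ctr [0.6611 0.2005 0.1706] dir [ 0.581 -0.048  0.813] lean 35.6
   [0.678 0.2   0.202]
   [0.678 0.195 0.201]
   [0.679 0.198 0.2  ]
   [0.674 0.201 0.198]
kettle z 0.03 0.09 [ 0.536 -0.52   0.031] [ 0.704 -0.362  0.09 ]
kettle z 0.09 0.15 [ 0.495 -0.519  0.09 ] [ 0.698 -0.365  0.15 ]
kettle z 0.15 0.19 [ 0.555 -0.465  0.15 ] [ 0.697 -0.406  0.19 ]
kettle z 0.19 0.26 [ 0.56  -0.457  0.191] [ 0.69  -0.433  0.234]
mug rim 134 (array([0.61013643, 0.20732681]), np.float64(0.03836707115065886)) [0.57  0.168 0.122] [0.649 0.247 0.136]
cupA [0.578 0.063 0.07 ] [0.644 0.127 0.096]
cupB [ 0.587 -0.17   0.07 ] [ 0.655 -0.106  0.096]
board z 0.0186
 board x front 0.38
 board x front 0.369
 board x front 0.36
 cheek [ 0.55  -0.603  0.06 ] [ 0.749 -0.5    0.138]
 cheek [0.509 0.501 0.06 ] [0.709 0.561 0.135]
side
disc z 0.1316 mid [ 0.
[... 513 characters left out ...]
.364  0.15 ]
kettle z 0.15 0.19 [ 0.558 -0.47   0.15 ] [ 0.697 -0.411  0.189]
kettle z 0.19 0.26 [ 0.565 -0.458  0.192] [ 0.691 -0.427  0.234]
mug rim 156 (array([0.30389074, 0.14513982]), np.float64(0.31252312155188017)) [-0.053  0.036  0.122] [0.652 0.25  0.134]
cupA [0.581 0.06  0.07 ] [0.648 0.12  0.094]
cupB [ 0.59 -0.17  0.07] [ 0.658 -0.104  0.095]
board z 0.0175
 board x front 0.383
 board x front 0.37
 board x front 0.172
 cheek [ 0.554 -0.606  0.06 ] [ 0.754 -0.501  0.136]
 cheek [0.509 0.501 0.06 ] [0.709 0.562 0.134]
t 0.3 tcp [0.1811 0.65   0.2558] toolx [-0.963  0.268  0.   ] tooly [ 0.268  0.963 -0.001] w 85.1 F [ 0.1 -0.7  1.3]
shift needed tool axes [-0.6591 -0.7433  0.0364]
```

servo_tool([
  [0,[-0.0276,-0.031,0],0],
  [0,[-0.0276,-0.031,0],0],
  [0,[-0.0276,-0.031,0],0],
  [0,[-0.0276,-0.031,0],0],
  [0,[-0.0276,-0.031,0],0],
  [0,[-0.0276,-0.031,0],0],
  [0,[-0.0276,-0.031,0],0],
  [0,[-0.0276,-0.031,0],0],
], newtons=30)

```text
time: 0.97
tool_pos: [0.3257, 0.3536, 0.2525]
tcp_rot: [-0.405, -3.114, -0.002]
wrist_force: [0.9, 0.4, -0.2]
width: 0.999
```

servo_tool([
  [0,[-0.0276,-0.031,0],-0.03],
  [0,[-0.0276,-0.031,0],-0.03],
  [0,[-0.0276,-0.031,0],-0.03],
  [0,[-0.0276,-0.031,0],-0.03],
  [0,[-0.0276,-0.031,0],-0.03],
  [0,[-0.0276,-0.031,0],0],
  [0,[-0.0276,-0.031,0],0],
  [0,[-0.0276,-0.031,0],0],
])

```text
time: 1.63
tool_pos: [0.5004, 0.0699, 0.2547]
tcp_rot: [0.156, 3.131, 0.008]
wrist_force: [1.5, 1.1, 0.1]
width: 0.999
```

```bash
python3 -c "
from h import *
todo(.6165,-.2425,.22)"
```

```text
t 1.63 tcp [0.5004 0.0699 0.2547] toolx [-0.995  0.099 -0.006] tooly [0.099 0.995 0.005] w 84.9 F [1.5 1.1 0.1]
shift needed tool axes [-0.1463 -0.2995  0.034 ]
```

servo_tool([
  [0,[-0.0183,-0.0374,0],0],
  [0,[-0.0183,-0.0374,0],0],
  [0,[-0.0183,-0.0374,0],0],
  [0,[-0.0183,-0.0374,0],0],
  [0,[-0.0183,-0.0374,0],0],
  [0,[-0.0183,-0.0374,0.005],0],
  [0,[-0.0183,-0.0374,0.01],0],
  [0,[-0.0183,-0.0374,0.015],0],
])

```text
time: 2.3
tool_pos: [0.6165, -0.2403, 0.2317]
tcp_rot: [0.159, 3.118, 0.006]
wrist_force: [0.6, 0.6, 0.9]
width: 0.996
```

```bash
python3 -c "
from h import *
todo(.617,-.2425,.162)"
```

```text
t 2.3 tcp [ 0.6165 -0.2403  0.2317] toolx [-0.995  0.101 -0.019] tooly [0.101 0.995 0.005] w 84.7 F [0.6 0.6 0.9]
shift needed tool axes [ 0.0006 -0.0025  0.0696]
```

servo_tool([
  [100,[0,-0.0025,0.025],0],
  [100,[0,0,0.025],0],
  [100,[0,0,0.019],0],
  [100,[0,0,0],0],
  [255,[0,0,0],0],
  [255,[0,0,0],0],
  [255,[0,0,0],0],
  [255,[0,0,0],0],
])

```text
time: 2.97
tool_pos: [0.6197, -0.2532, 0.16]
tcp_rot: [0.174, 3.116, 0.003]
wrist_force: [-0.5, 2.0, -0.8]
width: 0.24
```

```bash
python3 -c "
from h import *
todo(.617,-.2425,.162)"
```

```text
t 2.97 tcp [ 0.6197 -0.2532  0.16  ] toolx [-0.994  0.111 -0.021] tooly [0.111 0.994 0.003] w 20.4 F [-0.5  2.  -0.8]
shift needed tool axes [ 0.0039  0.0103 -0.002 ]
```

```bash
python3 -c "
from h import *
c=cam('side');save(c,'s1.png',(200,110,340,215));st()"
```

```text
t 3.02 tcp [ 0.62   -0.2532  0.1604] toolx [-0.994  0.111 -0.022] tooly [0.111 0.994 0.003] w 20.4 F [-1.1  1.4 -0.7]
```

View pics/s1.png

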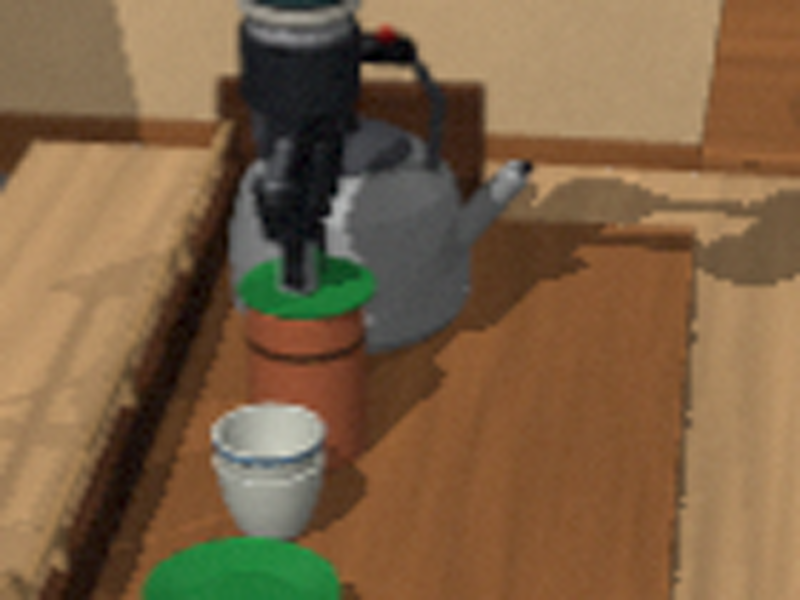

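The side crop shows the closed fingers on the knob at about (300,270) in the crop, with the cover still level. The tool ended 10 mm further to -y than I commanded, so I will check the jar. Lifting now.

servo_tool([
  [255,[0,0,-0.01],0],
  [255,[0,0,-0.02],0],
  [255,[0,0,-0.03],0],
  [255,[0,0,-0.02],0],
  [255,[0,0,0],0],
  [255,[0,0,0],0],
  [255,[0,0,0],0],
  [255,[0,0,0],0],
])

```text
time: 3.68
tool_pos: [0.6199, -0.2533, 0.2521]
tcp_rot: [0.168, 3.106, -0.008]
wrist_force: [-0.1, -0.6, -0.1]
width: 0.245
```

```bash
cat > cov.py <<'E'
from h import *
s,R=st()
for n in("top","side"):
    c=cam(n);W=c["W"];H,S,V=[c["hsv"][...,i].astype(int) for i in range(3)]
    g=(H>45)&(H<85)&(S>100)&(c["depth"]>0)&(W[...,1]<-.1)
    P=W[g&(W[...,2]>.08)]; zt=np.median(P[:,2]); P=P[abs(P[:,2]-zt)<.012]
    m=(P.min(0)+P.max(0))/2
    pl=np.linalg.lstsq(np.c_[P[:,:2],np.ones(len(P))],P[:,2],rcond=None)[0]
    print(n,"cover",len(P),m.round(4),(P.max(0)-P.min(0)).round(3),"slope",pl[:2].round(3),"rel tcp",(m-s["tool_pos"]).round(4))
    cl=(H<12)&(S>110)&(V>60)&(c["depth"]>0)&(W[...,1]<-.17)&(W[...,1]>-.32)&(W[...,2]>.03)&(W[...,2]<.13)&(W[...,0]>.55)&(W[...,0]<.68)
    P=W[cl]; print(" jar",len(P),P.min(0).round(4),P.max(0).round(4))
    save(c,n+"_cov.png",(280,100,420,205) if n=="top" else (200,90,340,195))
E
python3 cov.py
```

```text
t 3.68 tcp [ 0.6199 -0.2533  0.2521] toolx [-0.994  0.108 -0.032] tooly [ 0.108  0.994 -0.004] w 20.8 F [-0.1 -0.6 -0.1]
top cover 82 [ 0.6127 -0.2193  0.2301] [0.04  0.022 0.014] slope [-0.004  0.016] rel tcp [-0.0072  0.034  -0.022 ]
 jar 259 [ 0.5803 -0.2561  0.03  ] [ 0.6519 -0.2065  0.1292]
side cover 168 [ 0.6195 -0.3209  0.2265] [0.086 0.232 0.023] slope [0.02  0.009] rel tcp [-0.0004 -0.0676 -0.0256]
 jar 504 [ 0.5811 -0.2898  0.0301] [ 0.6561 -0.2031  0.1294]
```

View pics/side_cov.png

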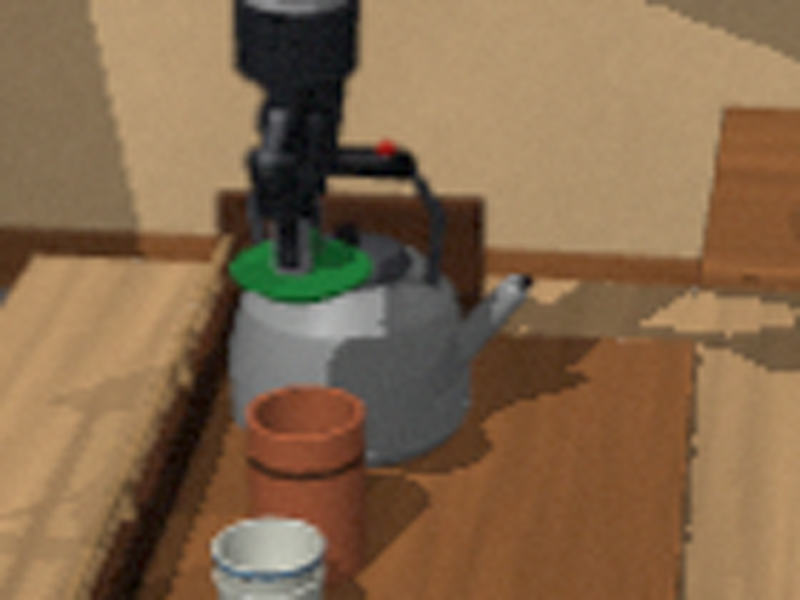

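View pics/top_cov.png

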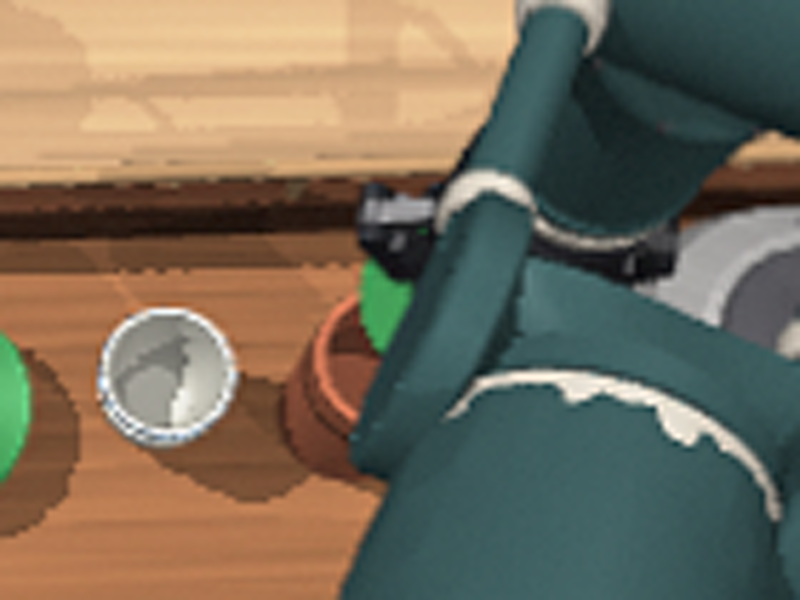

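The cover is held level and the jar is open and still in place. In the top crop the jar mouth is at (340,360) in the crop. Next, to the saucers.

servo_tool([
  [255,[0.004,0.03,0],0],
  [255,[0.004,0.03,0],0],
  [255,[0.004,0.03,0],0],
  [255,[0.004,0.03,0.01],0],
  [255,[0.004,0.03,0.01],0],
  [255,[0.004,0.03,0.01],0],
  [255,[0.004,0.03,0.01],0],
  [255,[0.004,0.024,0.01],0],
])

```text
time: 4.45
tool_pos: [0.611, -0.0147, 0.1882]
tcp_rot: [0.185, 3.117, -0.009]
wrist_force: [0.8, 0.7, 0.2]
width: 0.245
```

servo_tool([
  [255,[0,0,0.015],0],
  [255,[0,0,0.01],0],
  [255,[0,0,0],0],
  [255,[0,0,0],0],
  [255,[0,0,0],0],
  [255,[0,0,0],0],
  [255,[0,0,0],0],
  [255,[0,0,0],0],
])

```text
time: 5.12
tool_pos: [0.6067, -0.0112, 0.1549]
tcp_rot: [0.181, 3.131, -0.007]
wrist_force: [0.0, 0.1, -0.8]
width: 0.245
```

```bash
python3 - <<'E'
from h import *
todo(.6147,-.0145,.088)
for n in("top","side"):
    c=cam(n);W=c["W"];H,S,V=[c["hsv"][...,i].astype(int) for i in range(3)]
    g=(H>45)&(H<85)&(S>100)&(c["depth"]>0)&(abs(W[...,1])<.1)&(W[...,0]>.5)&(W[...,0]<.7)
    for lo,hi in((.03,.062),(.1,.3)):
        P=W[g&(W[...,2]>lo)&(W[...,2]<hi)]
        print(n,lo,len(P),((P.min(0)+P.max(0))/2).round(4),(P.max(0)-P.min(0)).round(3),P.min(0).round(4),P.max(0).round(4))
    save(c,n+"_cov2.png",(200,90,340,195) if n=="top" else (180,130,320,235))
E
```

```text
t 5.12 tcp [ 0.6067 -0.0112  0.1549] toolx [-0.993  0.115 -0.006] tooly [ 0.115  0.993 -0.004] w 20.8 F [ 0.   0.1 -0.8]
shift needed tool axes [-0.0079 -0.0021  0.067 ]
top 0.03 6 [ 0.6285 -0.0164  0.0544] [0.01  0.108 0.006] [ 0.6232 -0.0705  0.0513] [0.6337 0.0377 0.0575]
top 0.1 19 [ 0.6005 -0.0121  0.1648] [0.022 0.091 0.078] [ 0.5893 -0.0576  0.126 ] [0.6116 0.0334 0.2036]
side 0.03 491 [ 0.6165 -0.022   0.0441] [0.114 0.113 0.028] [ 0.5595 -0.0786  0.0301] [0.6735 0.0347 0.058 ]
side 0.1 243 [ 0.605  -0.0086  0.138 ] [0.085 0.086 0.026] [ 0.5628 -0.0518  0.1249] [0.6473 0.0345 0.1512]
```

View pics/side_cov2.png

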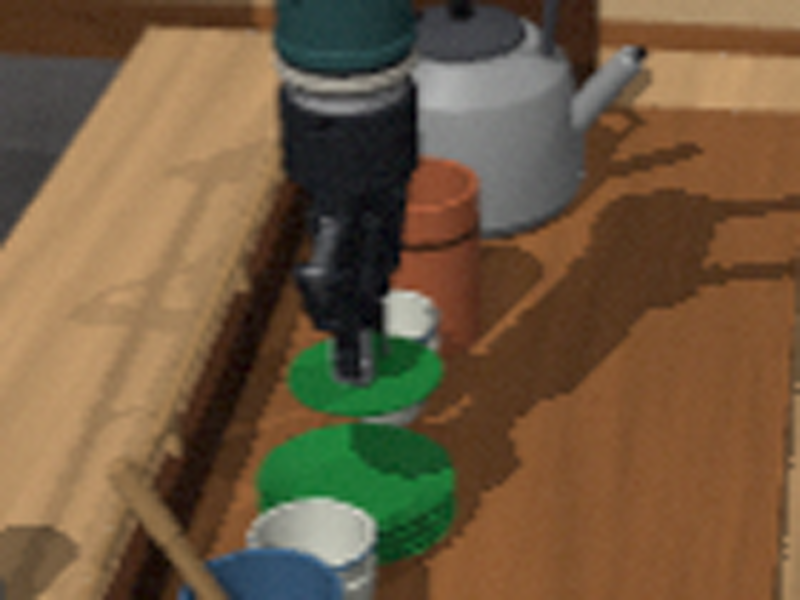

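servo_tool([
  [255,[-0.0088,-0.0036,0.01],0],
  [255,[0,0,0.015],0],
  [255,[0,0,0.015],0],
  [255,[0,0,0.01],0],
  [255,[0,0,0],0],
  [255,[0,0,0],0],
  [255,[0,0,0],0],
  [255,[0,0,0],0],
])

```text
time: 5.88
tool_pos: [0.6208, -0.0187, 0.1043]
tcp_rot: [0.183, 3.123, -0.008]
wrist_force: [-0.7, -0.4, -0.7]
width: 0.244
```

```bash
python3 -c "
from h import *
todo(.6155,-.0155,.088)"
```

```text
t 5.88 tcp [ 0.6208 -0.0187  0.1043] toolx [-0.993  0.117 -0.014] tooly [ 0.117  0.993 -0.004] w 20.7 F [-0.7 -0.4 -0.7]
shift needed tool axes [0.0058 0.0026 0.0162]
```

servo_tool([
  [255,[0.0035,0.0016,0.0],0],
  [255,[0,0,0],0],
  [255,[0,0,0.005],0],
  [255,[0,0,0.004],0],
  [255,[0,0,0],0],
  [255,[0,0,0],0],
  [255,[0,0,0],0],
  [255,[0,0,0],0],
])

```text
time: 6.55
tool_pos: [0.619, -0.0163, 0.0974]
tcp_rot: [0.182, 3.118, -0.008]
wrist_force: [0.2, -0.3, -1.3]
width: 0.242
```

```bash
python3 -c "
from h import *
todo(.6155,-.0155,.088)
for n in('top','side'):
    c=cam(n); save(c,n+'_cov3.png',(200,120,320,210) if n=='top' else (180,160,300,250))"
```

```text
t 6.55 tcp [ 0.619  -0.0163  0.0974] toolx [-0.993  0.116 -0.019] tooly [ 0.116  0.993 -0.004] w 20.5 F [ 0.2 -0.3 -1.3]
shift needed tool axes [0.0037 0.0005 0.0093]
```

View pics/side_cov3.png

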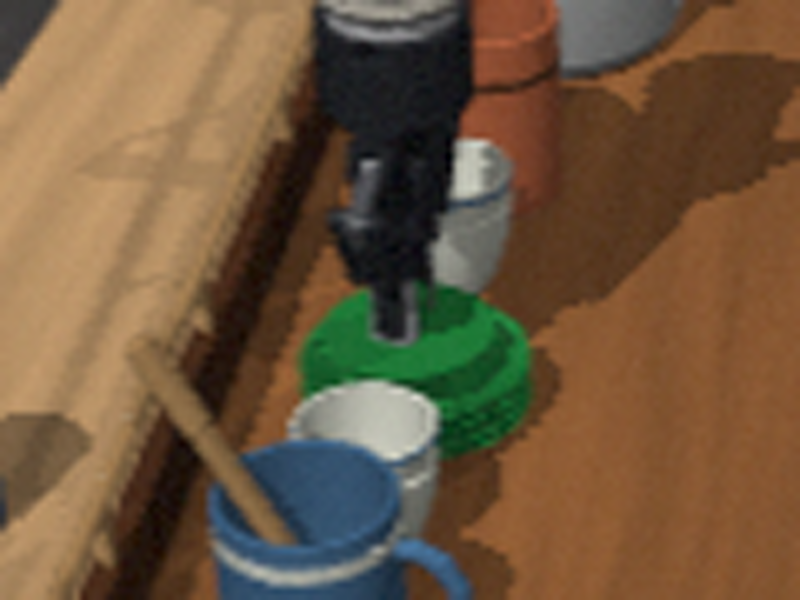

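The cover hangs just above the top saucer and about 4 mm off towards the rear. I will correct that and lower it.

servo_tool([
  [255,[0.0035,0,0.0],0],
  [255,[0,0,0],0],
  [255,[0,0,0.004],0],
  [255,[0,0,0.003],0],
  [255,[0,0,0.002],0],
  [255,[0,0,0.001],0],
  [255,[0,0,0],0],
  [255,[0,0,0],0],
])

```text
time: 7.32
tool_pos: [0.6152, -0.016, 0.0861]
tcp_rot: [0.182, 3.118, -0.008]
wrist_force: [0.8, 0.4, -0.5]
width: 0.242
```

```bash
python3 -c "
from h import *
todo(.6155,-.0155,.088)
for n in('top','side'):
    c=cam(n); save(c,n+'_cov4.png',(200,120,320,210) if n=='top' else (180,160,300,250))"
```

```text
t 7.32 tcp [ 0.6152 -0.016   0.0861] toolx [-0.993  0.116 -0.018] tooly [ 0.116  0.993 -0.004] w 20.5 F [ 0.8  0.4 -0.5]
shift needed tool axes [-0.0002  0.0005 -0.0019]
```

View pics/side_cov4.png

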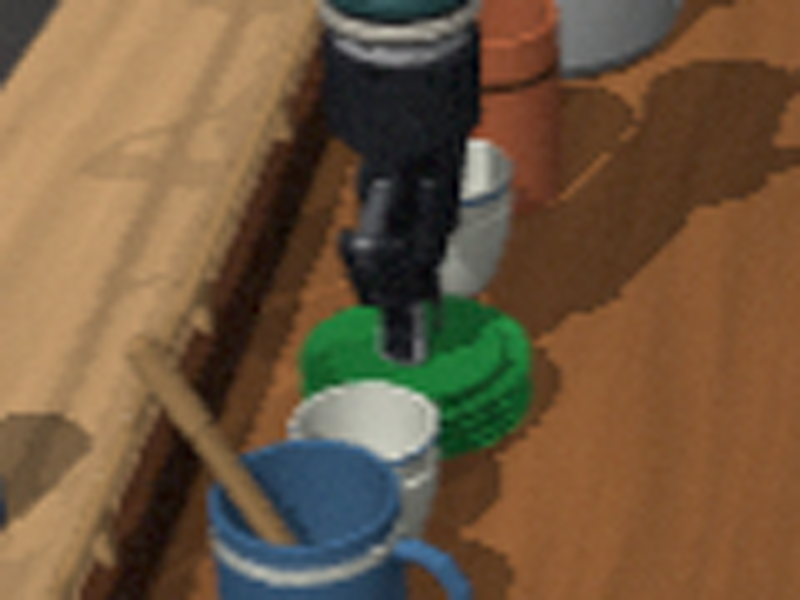

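servo_tool([
  [255,[0,0,0.0015],0],
  [255,[0,0,0.001],0],
  [255,[0,0,0],0],
  [255,[0,0,0],0],
  [150,[0,0,0],0],
  [100,[0,0,0],0],
  [60,[0,0,0],0],
  [60,[0,0,0],0],
])

```text
time: 8.08
tool_pos: [0.6165, -0.016, 0.0852]
tcp_rot: [0.181, 3.115, -0.008]
wrist_force: [0.2, 0.5, -0.4]
width: 0.764
```

servo_tool([
  [60,[0,0,-0.01],0],
  [60,[0,0,-0.02],0],
  [0,[0,0,-0.03],0],
  [0,[0,0,-0.04],0],
  [0,[0,0,-0.04],0],
  [0,[0,0.01,-0.01],0],
  [0,[0,0.03,0],0],
  [0,[0,0.04,0],0],
])

```text
time: 8.75
tool_pos: [0.6216, 0.06, 0.245]
tcp_rot: [0.195, 3.117, -0.012]
wrist_force: [1.3, -0.4, -0.5]
width: 0.997
```

```bash
python3 - <<'E'
from h import *
st()
for n in("top","side"):
    c=cam(n);W=c["W"];H,S,V=[c["hsv"][...,i].astype(int) for i in range(3)]
    g=(H>45)&(H<85)&(S>100)&(c["depth"]>0)&(abs(W[...,1]+.02)<.1)&(W[...,0]>.5)&(W[...,0]<.7)
    P=W[g&(W[...,2]>.056)&(W[...,2]<.064)]; print(n,"disc",len(P),((P.min(0)+P.max(0))/2).round(4),(P.max(0)-P.min(0)).round(3))
    P=W[g&(W[...,2]>.07)]; print("knob",len(P),P.mean(0).round(4),P[:,2].max().round(4))
    save(c,n+'_cov5.png',(200,110,320,200) if n=='top' else (180,160,300,250))
E
```

```text
t 8.75 tcp [0.6216 0.06   0.245 ] toolx [-0.992  0.125 -0.019] tooly [ 0.125  0.992 -0.006] w 84.7 F [ 1.3 -0.4 -0.5]
top disc 225 [ 0.6114 -0.0464  0.06  ] [0.099 0.048 0.008]<stdin>:7: RuntimeWarning: Mean of empty slice.
  ret = um.true_divide(
Traceback (most recent call last):
ValueError: zero-size array to reduction operation maximum which has no identity
```

servo_tool([
  [0,[-0.005,0.025,-0.003],0],
  [0,[-0.005,0.025,-0.003],0],
  [0,[-0.005,0.025,-0.003],0],
  [0,[-0.005,0.025,-0.003],0],
  [0,[-0.004,0.02,0],0],
  [0,[-0.002,0.01,0],0],
  [0,[0,0,0],0],
  [0,[0,0,0],0],
])

```text
time: 9.47
tool_pos: [0.6638, 0.2048, 0.2626]
tcp_rot: [0.178, 3.113, 0.001]
wrist_force: [-0.5, -0.1, -0.3]
width: 1.003
```

```bash
python3 - <<'E'
from h import *
todo(.668,.199,.179)
for n in("top","side"):
    c=cam(n);W=c["W"];H,S,V=[c["hsv"][...,i].astype(int) for i in range(3)]
    g=(H>45)&(H<85)&(S>100)&(c["depth"]>0)&(abs(W[...,1]+.02)<.1)&(W[...,0]>.5)&(W[...,0]<.7)
    P=W[g&(W[...,2]>.056)&(W[...,2]<.064)]; print(n,"disc",len(P),((P.min(0)+P.max(0))/2).round(4),(P.max(0)-P.min(0)).round(3))
    P=W[g&(W[...,2]>.07)]; 
    if len(P): print("knob",len(P),P.mean(0).round(4),P[:,2].max().round(4))
    save(c,n+'_cov5.png',(160,110,320,230) if n=='top' else (160,140,320,260))
E
```

```text
t 9.47 tcp [0.6638 0.2048 0.2626] toolx [-0.993  0.114 -0.024] tooly [0.114 0.993 0.002] w 85.3 F [-0.5 -0.1 -0.3]
shift needed tool axes [-0.0029 -0.0055  0.0837]
top disc 622 [ 0.6143 -0.0149  0.06  ] [0.112 0.111 0.008]
knob 48 [ 0.6123 -0.0137  0.0814] 0.088
side disc 231 [ 0.6179 -0.0244  0.0597] [0.103 0.091 0.007]
knob 34 [ 0.6153 -0.0115  0.079 ] 0.0877
```

View pics/side_cov5.png

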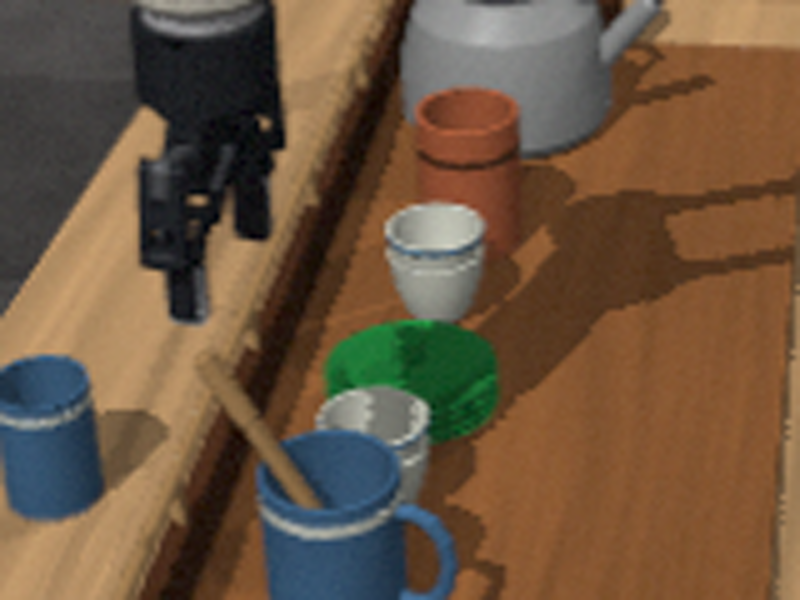

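View pics/top_cov5.png

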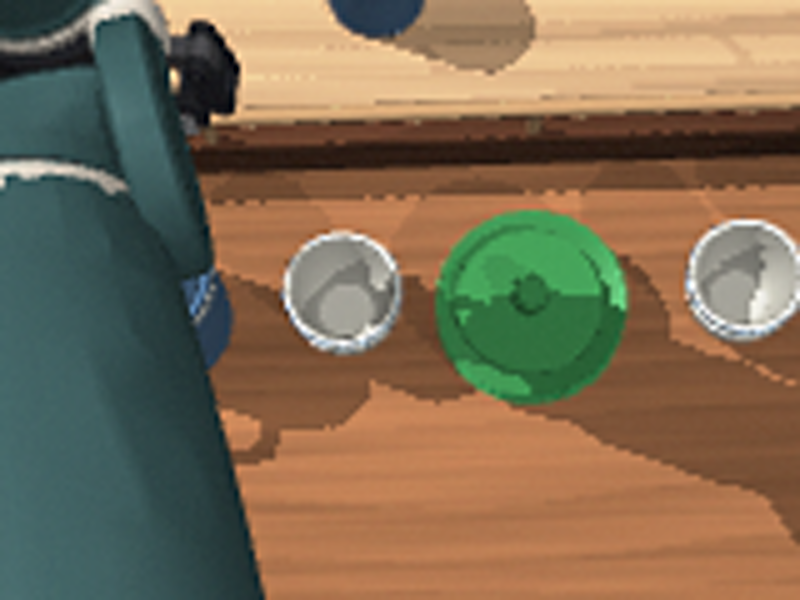

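The cover sits knob-up and centred in the top saucer: ring visible at (530,295) in the top crop, knob top z about 0.087. Now the spoon.

servo_tool([
  [0,[-0.002,-0.0035,0.015],0],
  [0,[-0.001,-0.001,0.02],0],
  [40,[0,0,0.02],0],
  [80,[0,0,0.013],0],
  [100,[0,0,0.005],0],
  [100,[0,0,0],0],
  [100,[0,0,0],0],
  [100,[0,0,0],0],
])

```text
time: 10.23
tool_pos: [0.6667, 0.1889, 0.1832]
tcp_rot: [0.193, 3.114, -0.004]
wrist_force: [0.3, -0.2, -0.3]
width: 0.607
```

```bash
python3 - <<'E'
from h import *
todo(.668,.199,.179)
c=cam("side"); save(c,'sp1.png',(150,160,270,250))
W=c["W"];b=(W[...,0]>.64)&(W[...,0]<.76)&(W[...,1]>.17)&(W[...,1]<.23)&(W[...,2]>.135)&(W[...,2]<.21)&(c["hsv"][...,1]>70)&(c["hsv"][...,0]<30)
P=W[b];print(len(P),P.mean(0).round(3),P.max(0).round(3))
E
```

```text
t 10.23 tcp [0.6667 0.1889 0.1832] toolx [-0.992  0.123 -0.021] tooly [ 0.124  0.992 -0.001] w 51.6 F [ 0.3 -0.2 -0.3]
shift needed tool axes [0.0001 0.0102 0.0042]
56 [0.656 0.203 0.154] [0.681 0.22  0.187]
```

View pics/sp1.png

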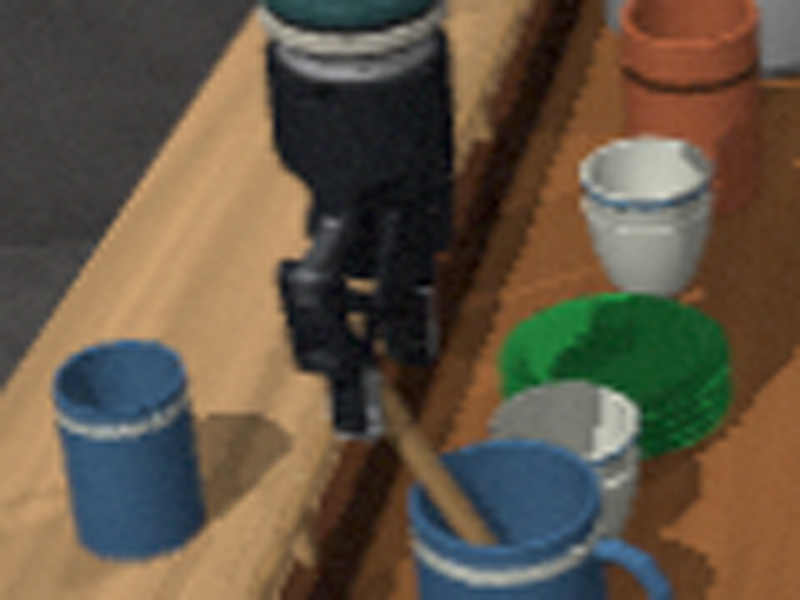

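servo_tool([
  [100,[0,0.005,0.002],0],
  [100,[0,0,0],0],
  [100,[0,0,0],0],
  [100,[0,0,0],0],
  [100,[0,0,0],0],
  [100,[0,0,0],0],
  [100,[0,0,0],0],
  [100,[0,0,0],0],
])

```text
time: 10.95
tool_pos: [0.6704, 0.1962, 0.1869]
tcp_rot: [0.19, 3.106, 0.0]
wrist_force: [0.4, 0.0, 0.3]
width: 0.607
```

```bash
python3 - <<'E'
from h import *
todo(.668,.199,.179)
E
```

```text
t 10.95 tcp [0.6704 0.1962 0.1869] toolx [-0.992  0.122 -0.03 ] tooly [0.122 0.993 0.002] w 51.6 F [0.4 0.  0.3]
shift needed tool axes [0.003  0.0024 0.0078]
```

servo_tool([
  [100,[0.001,0.002,0.006],0],
  [160,[0,0,0.002],0],
  [255,[0,0,0],0],
  [255,[0,0,0],0],
  [255,[0,0,0],0],
  [255,[0,0,0],0],
  [255,[0,0,0],0],
  [255,[0,0,0],0],
], newtons=60)

```text
time: 11.62
tool_pos: [0.6696, 0.1983, 0.1777]
tcp_rot: [0.19, 3.106, -0.0]
wrist_force: [-0.4, -0.5, -0.8]
width: 0.168
```

```bash
python3 - <<'E'
from h import *
todo(.668,.199,.179)
c=cam("side"); save(c,'sp2.png',(150,160,270,250))
E
```

```text
t 11.62 tcp [0.6696 0.1983 0.1777] toolx [-0.992  0.122 -0.029] tooly [0.122 0.993 0.002] w 14.3 F [-0.4 -0.5 -0.8]
shift needed tool axes [ 0.0016  0.0005 -0.0013]
```

View pics/sp2.png

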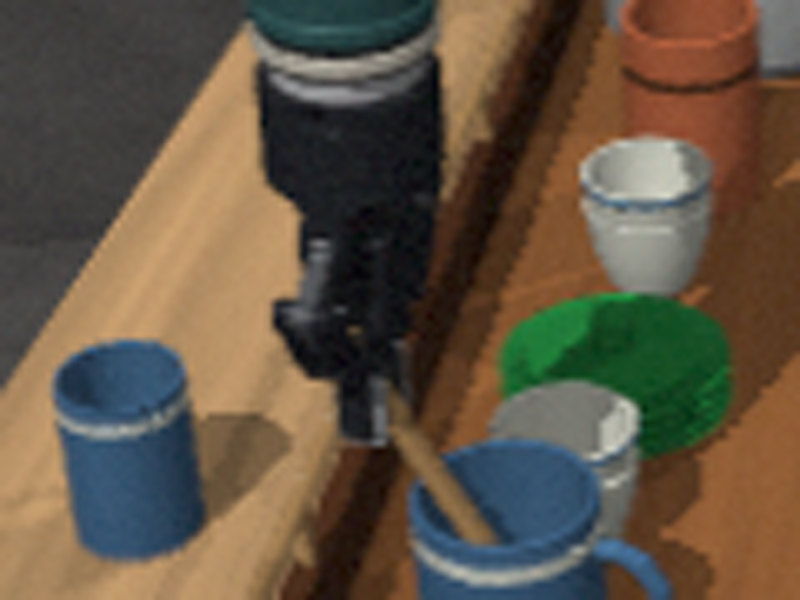

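The fingers hold the handle end (opening 14.3 mm against 15 mm wide). Lifting.

servo_tool([
  [255,[0,0,-0.01],0],
  [255,[0,0,-0.015],0],
  [255,[0,0,-0.015],0],
  [255,[0,0,-0.015],0],
  [255,[0,0,-0.015],0],
  [255,[0,0,-0.005],0],
  [255,[0,0,0],0],
  [255,[0,0,0],0],
])

```text
time: 12.33
tool_pos: [0.6696, 0.1989, 0.2635]
tcp_rot: [0.191, 3.098, 0.004]
wrist_force: [0.3, -0.6, -1.1]
width: 0.164
```

```bash
python3 - <<'E'
from h import *
st()
c=cam("side"); save(c,'sp3.png',(150,120,290,225))
E
```

```text
t 12.33 tcp [0.6696 0.1989 0.2635] toolx [-0.992  0.123 -0.038] tooly [0.122 0.992 0.005] w 13.9 F [ 0.3 -0.6 -1.1]
```

View pics/sp3.png

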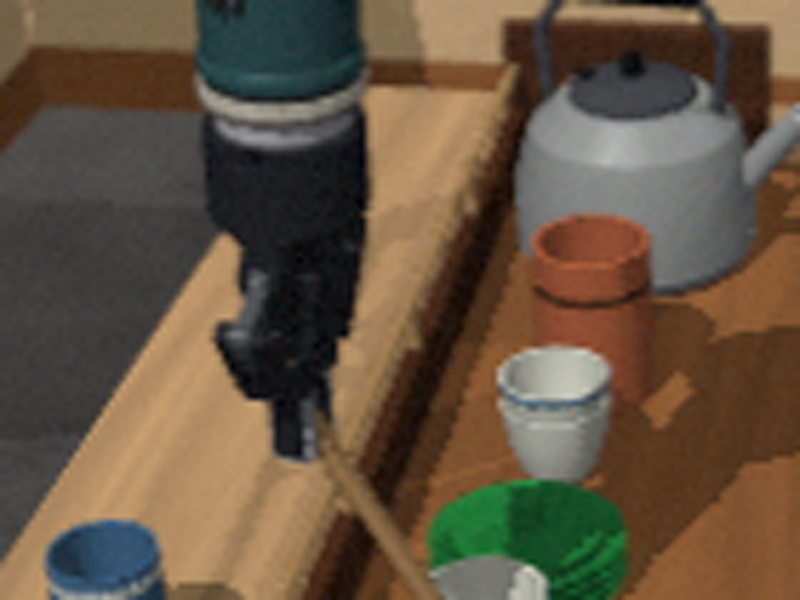

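servo_tool([
  [255,[0,0,-0.01],0],
  [255,[0,0,-0.015],0],
  [255,[0,0,-0.015],0],
  [255,[0,0,-0.015],0],
  [255,[0,0,-0.01],0],
  [255,[0,0,0],0],
  [255,[0,0,0],0],
  [255,[0,0,0],0],
])

```text
time: 13.05
tool_pos: [0.6636, 0.1979, 0.3249]
tcp_rot: [0.191, 3.111, -0.003]
wrist_force: [-0.2, 0.1, -1.0]
width: 0.167
```

```bash
python3 - <<'E'
from h import *
s,R=st(); print(s["q"].round(2))
c=cam("side"); save(c,'sp4.png',(130,90,330,240))
E
```

```text
t 13.05 tcp [0.6636 0.1979 0.3249] toolx [-0.992  0.122 -0.025] tooly [ 0.122  0.992 -0.001] w 14.2 F [-0.2  0.1 -1. ]
[ 0.26  0.25  1.49 -0.01  1.37 -1.19]
```

View pics/sp4.png

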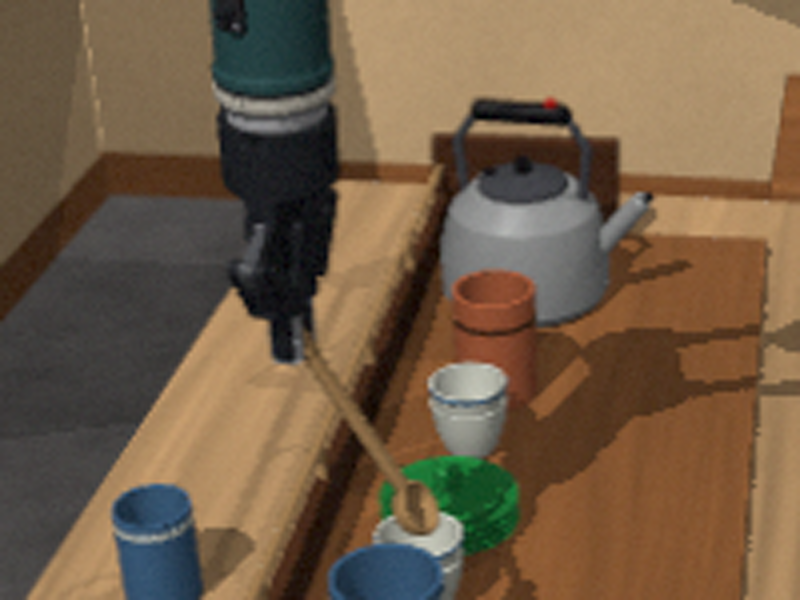

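The spoon is free of the mug and still held at about 31°, bowl down, with its hollow to the robot at (415,505) in the crop. I carry it to the bare strip and turn it along the row, bowl to +y.

servo_tool([
  [255,[0.022,-0.02,0],0],
  [255,[0.024,-0.031,0],0],
  [255,[0.024,-0.031,0],0],
  [255,[0.024,-0.031,0],0],
  [255,[0.024,-0.031,0],0],
  [255,[0.024,-0.031,0],0],
  [255,[0.024,-0.031,0],0],
  [255,[0.015,-0.02,0],0],
])

```text
time: 13.77
tool_pos: [0.4468, -0.0075, 0.3069]
tcp_rot: [0.179, 3.13, -0.007]
wrist_force: [0.5, -0.2, 0.8]
width: 0.167
```

servo_tool([
  [255,[0,0,0],0.12],
  [255,[0,0,0],0.12],
  [255,[0,0,0],0.12],
  [255,[0,0,0],0.12],
  [255,[0,0,0],0.12],
  [255,[0,0,0],0.12],
  [255,[0,0,0],0.12],
  [255,[0,0,0],0.12],
])

```text
time: 14.43
tool_pos: [0.436, -0.0125, 0.2985]
tcp_rot: [-1.658, -2.665, 0.014]
wrist_force: [0.5, 0.2, -0.8]
width: 0.165
```

servo_tool([
  [255,[0,0,0],0.12],
  [255,[0,0,0],0.12],
  [255,[0,0,0],0.12],
  [255,[0,0,0],0.1],
  [255,[0,0,0],0],
  [255,[0,0,0],0],
  [255,[0,0,0],0],
  [255,[0,0,0],0],
])

```text
time: 15.1
tool_pos: [0.4317, -0.0123, 0.2912]
tcp_rot: [-2.235, -2.193, 0.027]
wrist_force: [0.6, -0.7, -1.1]
width: 0.165
```

```bash
python3 - <<'E'
from h import *
todo(.455,-.04,.24)
for n in("side","top"):
  c=cam(n); save(c,n+'5.png',(150,90,350,240) if n=="side" else (200,120,400,270))
E
```

```text
t 15.1 tcp [ 0.4317 -0.0123  0.2912] toolx [ 0.019  1.    -0.006] tooly [ 1.    -0.019 -0.019] w 14.0 F [ 0.6 -0.7 -1.1]
shift needed tool axes [-0.027   0.0248  0.0509]
```

View pics/side5.png

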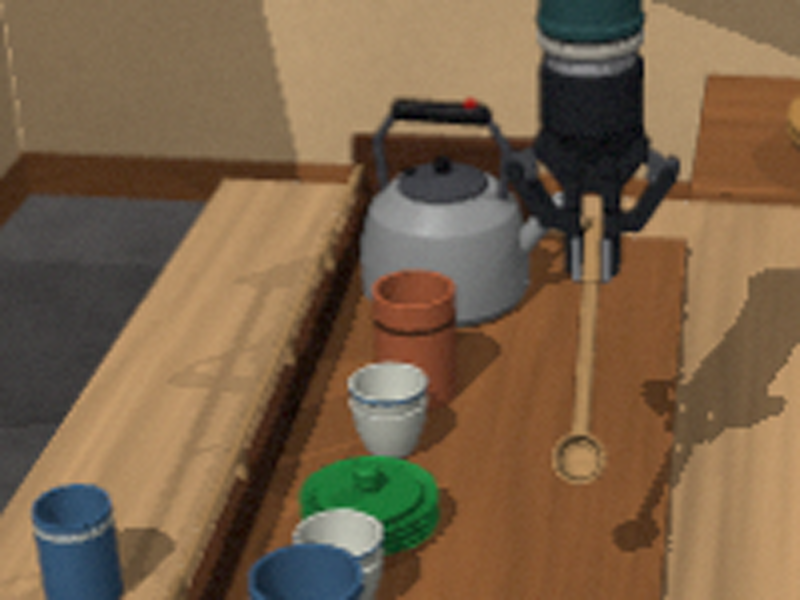

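servo_tool([
  [255,[0,0.006,0.012],0],
  [255,[0,0.006,0.018],0],
  [255,[0,0.005,0.018],0],
  [255,[0,0.003,0.018],0],
  [255,[0,0,0.015],0],
  [255,[0,0,0.005],0],
  [255,[0,0,0],0],
  [255,[0,0,0],0],
], newtons=20)

```text
time: 15.87
tool_pos: [0.4534, -0.0134, 0.2048]
tcp_rot: [-2.233, -2.203, 0.02]
wrist_force: [0.6, -0.1, -0.2]
width: 0.16
```

```bash
python3 - <<'E'
from h import *
todo(.455,-.04,.05)
for n in("side",):
  c=cam(n); save(c,n+'6.png',(150,90,350,240))
E
```

```text
t 15.87 tcp [ 0.4534 -0.0134  0.2048] toolx [ 0.014  1.    -0.006] tooly [ 1.    -0.014 -0.013] w 13.6 F [ 0.6 -0.1 -0.2]
shift needed tool axes [-0.0257  0.0039  0.1549]
```

View pics/side6.png

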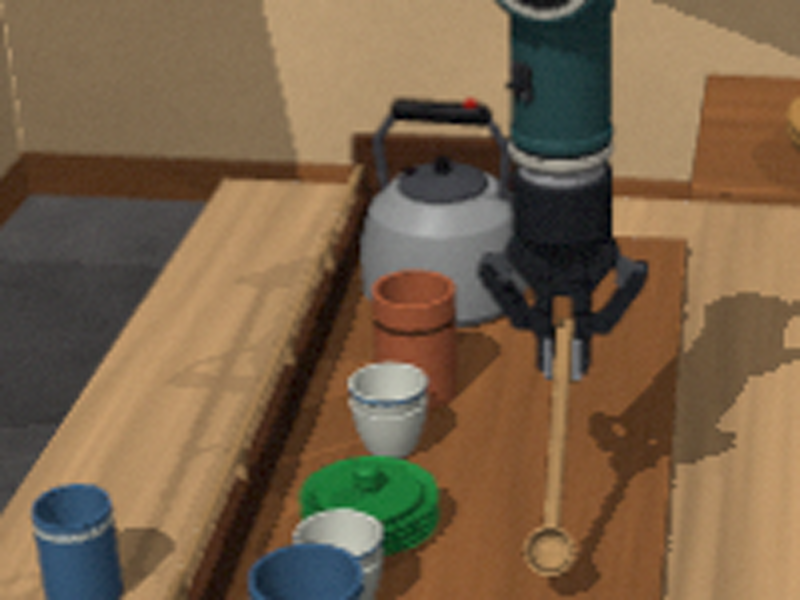

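servo_tool([
  [255,[0,0,0.008],0],
  [255,[-0.004,0,0.011],0],
  [255,[-0.004,0,0.011],0],
  [255,[-0.005,0,0.011],0],
  [255,[-0.005,0,0.011],0],
  [255,[-0.005,0,0.008],0],
  [255,[0,0,0],0],
  [255,[0,0,0],0],
], newtons=20)

```text
time: 16.58
tool_pos: [0.4609, -0.0436, 0.1514]
tcp_rot: [2.222, 2.199, -0.008]
wrist_force: [-0.6, 1.0, 3.2]
width: 0.168
```

```bash
cat > spn.py <<'E'
from h import *
import sys
def spoon(c,y0=-.3,y1=.3,x0=.39,x1=.56,zmin=.024):
    W=c["W"]; H,S,V=[c["hsv"][...,i].astype(int) for i in range(3)]
    b=(W[...,0]>x0)&(W[...,0]<x1)&(W[...,1]>y0)&(W[...,1]<y1)&(W[...,2]>zmin)&(W[...,2]<.4)&(H<28)&(S>60)&(V>60)&(c["depth"]>0)
    k,l,s,_=cv2.connectedComponentsWithStats(b.astype(np.uint8),connectivity=8)
    if k<2: return None
    i=1+np.argmax(s[1:,4]); return W[l==i],l==i
if __name__=="__main__":
    todo(.455,-.06,.05)
    for n in("side","top"):
        c=cam(n); save(c,n+sys.argv[1]+'.png',(150,90,350,240) if n=="side" else (180,130,380,280))
        r=spoon(c)
        if r:
            P=r[0];m=np.median(P,0);u=np.linalg.svd(P-m)[2][0];u*=np.sign(u[1]);print(n,len(P),"min",P.min(0).round(3),"max",P.max(0).round(3),"dir to +y",u.round(3),"elev",np.degrees(np.arcsin(u[2])).round(1))
E
python3 spn.py 7
```

```text
t 16.58 tcp [ 0.4609 -0.0436  0.1514] toolx [ 0.011  1.    -0.015] tooly [ 1.    -0.01   0.008] w 14.3 F [-0.6  1.   3.2]
shift needed tool axes [-0.015  -0.0065  0.1016]
side 323 min [ 0.445 -0.062  0.024] max [0.483 0.078 0.202] dir to +y [ 0.025  0.627 -0.778] elev -51.1
top 97 min [0.444 0.039 0.024] max [0.481 0.076 0.069] dir to +y [ 0.123  0.569 -0.813] elev -54.4
```

View pics/side7.png

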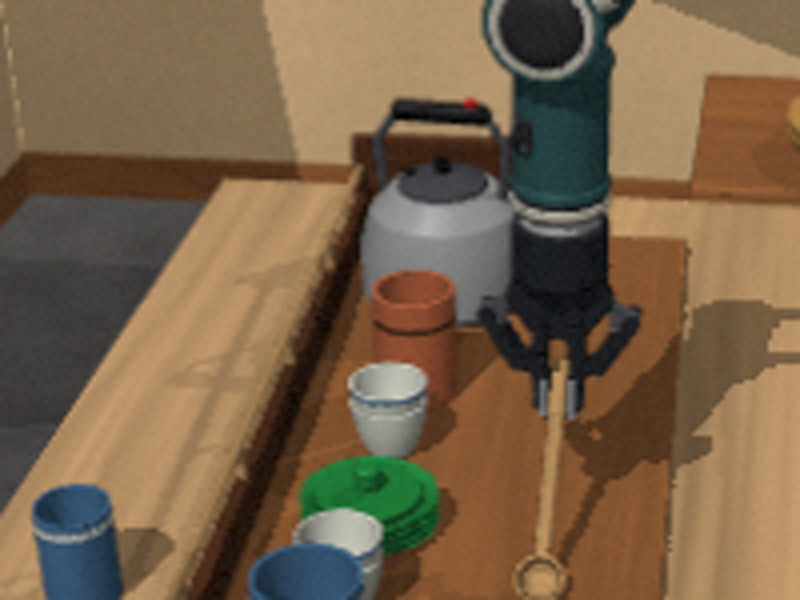

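servo_tool([
  [255,[-0.004,0,0.008],0],
  [255,[-0.004,0,0.011],0],
  [255,[-0.005,0,0.011],0],
  [255,[-0.004,0,0.011],0],
  [255,[-0.003,0,0.011],0],
  [255,[-0.002,0,0.011],0],
  [255,[-0.001,0,0.008],0],
  [255,[0,0,0],0],
], newtons=20)

```text
time: 17.35
tool_pos: [0.4694, -0.0731, 0.086]
tcp_rot: [2.199, 2.192, -0.0]
wrist_force: [0.2, -0.4, 2.5]
width: 0.168
```

```bash
python3 spn.py 8
```

```text
t 17.35 tcp [ 0.4694 -0.0731  0.086 ] toolx [ 0.003  1.    -0.026] tooly [ 1.    -0.003  0.026] w 14.2 F [ 0.2 -0.4  2.5]
shift needed tool axes [ 0.014  -0.0154  0.0352]
side 266 min [ 0.453 -0.098  0.024] max [0.495 0.088 0.136] dir to +y [ 0.008  0.924 -0.382] elev -22.5
top 177 min [ 0.453 -0.001  0.024] max [0.49  0.088 0.067] dir to +y [ 0.032  0.911 -0.411] elev -24.2
```

View pics/side8.png

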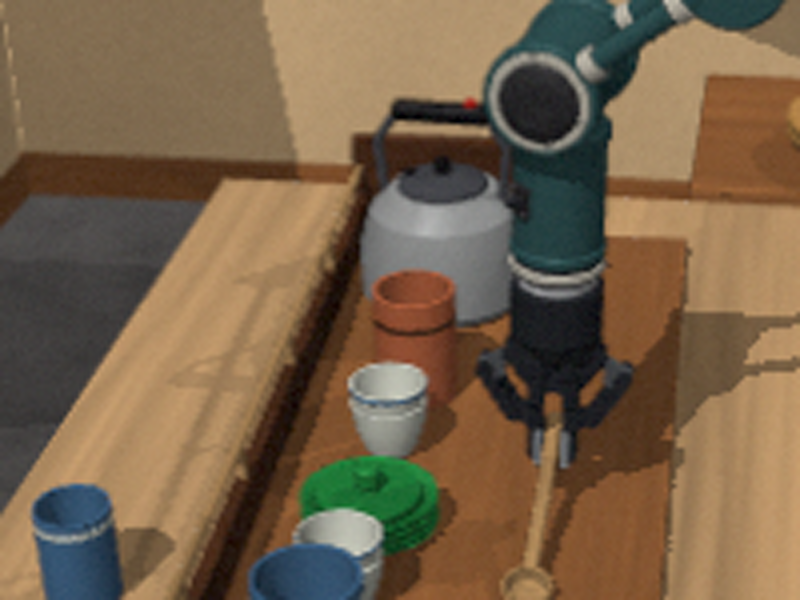

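servo_tool([
  [255,[0,-0.005,0.006],0],
  [255,[0,-0.003,0.008],0],
  [255,[0,0,0.008],0],
  [255,[0,0,0.007],0],
  [255,[0,0,0.004],0],
  [255,[0,0,0],0],
  [255,[0,0,0],0],
  [255,[0,0,0],0],
], newtons=20)

```text
time: 18.12
tool_pos: [0.4643, -0.0734, 0.0523]
tcp_rot: [2.195, 2.189, 0.006]
wrist_force: [0.1, -2.9, 2.2]
width: 0.163
```

```bash
python3 spn.py 9
```

```text
t 18.12 tcp [ 0.4643 -0.0734  0.0523] toolx [ 0.003  1.    -0.027] tooly [ 0.999 -0.002  0.032] w 13.9 F [ 0.1 -2.9  2.2]
shift needed tool axes [ 0.0135 -0.0094  0.0017]
side 214 min [ 0.449 -0.107  0.024] max [0.485 0.097 0.065] dir to +y [ 0.013  0.991 -0.137] elev -7.9
top 166 min [ 0.448 -0.002  0.024] max [0.483 0.096 0.049] dir to +y [ 0.046  0.984 -0.171] elev -9.9
```

servo_tool([
  [200,[0,0,0],0],
  [150,[0,0,0],0],
  [100,[0,0,0],0],
  [50,[0,0,0],0],
  [40,[0,0,0],0],
  [40,[0,0,-0.02],0],
  [40,[0,0,-0.03],0],
  [40,[0,0,-0.02],0],
])

```text
time: 18.88
tool_pos: [0.4542, -0.0695, 0.117]
tcp_rot: [2.204, 2.203, -0.011]
wrist_force: [1.1, -0.8, 0.7]
width: 0.838
```

servo_tool([
  [40,[0.01,0,-0.01],0],
  [40,[0.025,0,0],0],
  [40,[0.03,0,0],0],
  [40,[0.03,0,0],0],
  [40,[0.025,0,0],0],
  [40,[0.015,0,0],0],
  [40,[0,0,0],0],
  [40,[0,0,0],0],
])

```text
time: 19.55
tool_pos: [0.4568, 0.074, 0.1289]
tcp_rot: [2.202, 2.193, 0.001]
wrist_force: [-0.1, 0.1, -0.5]
width: 0.841
```

```bash
python3 spn.py 10
```

```text
t 19.55 tcp [0.4568 0.074  0.1289] toolx [ 0.004  1.    -0.023] tooly [ 1.    -0.004  0.024] w 71.5 F [-0.1  0.1 -0.5]
shift needed tool axes [-0.1321 -0.0032  0.082 ]
side 181 min [ 0.449 -0.107  0.024] max [0.485 0.094 0.038] dir to +y [0.007 1.    0.018] elev 1.0
top 182 min [ 0.458 -0.104  0.025] max [0.471 0.016 0.038] dir to +y [0.012 0.999 0.038] elev 2.2
```

View pics/top10.png

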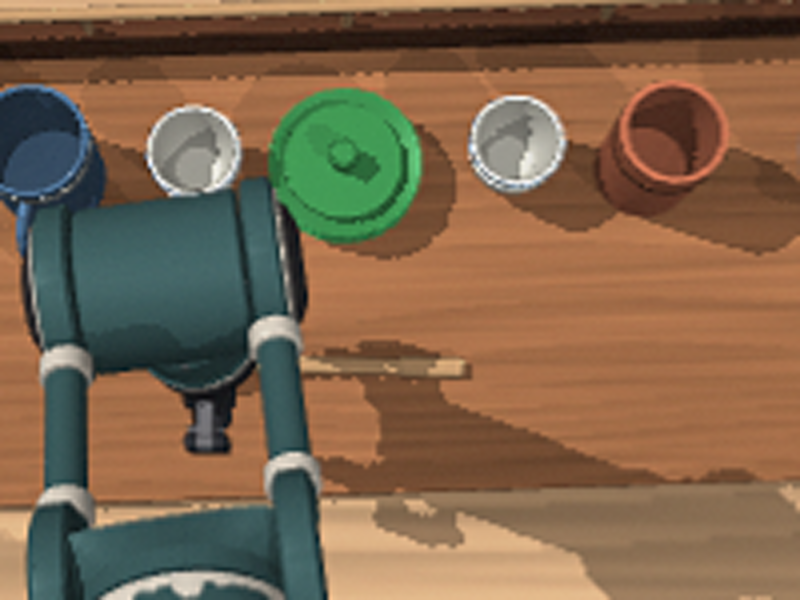

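View pics/side10.png

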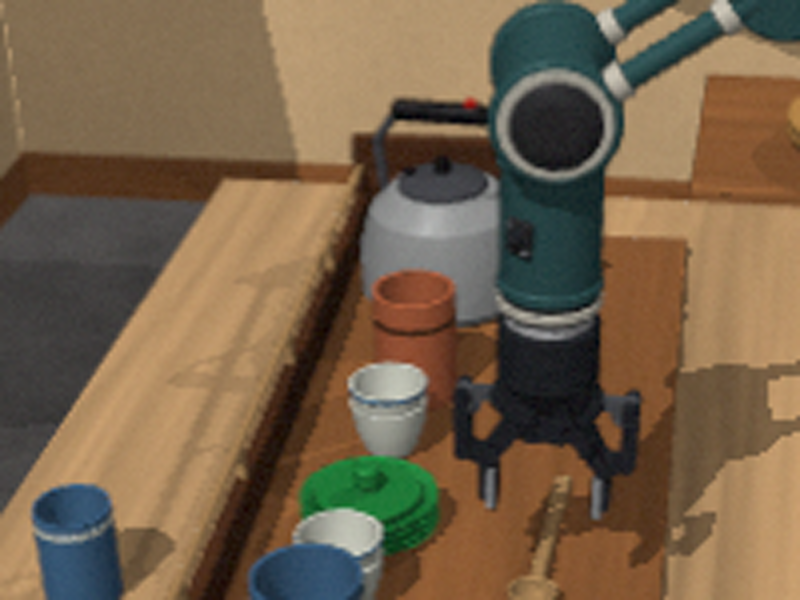

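servo_tool([
  [40,[0.001,0.005,0.012],0],
  [40,[0,0.003,0.018],0],
  [40,[0,0,0.018],0],
  [40,[0,0,0.013],0],
  [40,[0,0,0.005],0],
  [40,[0,0,0],0],
  [40,[0,0,0],0],
  [40,[0,0,0],0],
])

```text
time: 20.32
tool_pos: [0.4682, 0.066, 0.0618]
tcp_rot: [2.212, 2.179, 0.002]
wrist_force: [0.5, -0.4, 1.4]
width: 0.847
```

```bash
python3 - <<'E'
from h import *
todo(.467,.076,.047)
c=cam("top");W=c["W"];H,S,V=[c["hsv"][...,i].astype(int) for i in range(3)]
m=(c["depth"]>0)&(H<14)&(S>90)&(W[...,0]>.56)&(W[...,0]<.68)&(W[...,1]<-.18)&(W[...,1]>-.31)&(W[...,2]>.124)&(W[...,2]<.136)
P=W[m];print("jar rim",len(P),((P.min(0)+P.max(0))/2).round(4),(P.max(0)-P.min(0)).round(3),fit(P))
c=cam("side");W=c["W"];H,S,V=[c["hsv"][...,i].astype(int) for i in range(3)]
m=(c["depth"]>0)&(H<14)&(S>90)&(W[...,0]>.56)&(W[...,0]<.68)&(W[...,1]<-.18)&(W[...,1]>-.31)&(W[...,2]>.124)&(W[...,2]<.136)
P=W[m];print("jar rim",len(P),((P.min(0)+P.max(0))/2).round(4),(P.max(0)-P.min(0)).round(3))
E
```

```text
t 20.32 tcp [0.4682 0.066  0.0618] toolx [ 0.015  1.    -0.025] tooly [ 1.    -0.015  0.026] w 72.0 F [ 0.5 -0.4  1.4]
shift needed tool axes [ 0.0104 -0.0018  0.0145]
jar rim 156 [ 0.6173 -0.2461  0.1285] [0.076 0.077 0.009] (array([ 0.61740429, -0.24513419]), np.float64(0.03583656607736967))
jar rim 60 [ 0.6192 -0.2427  0.1283] [0.074 0.076 0.008]
```

servo_tool([
  [40,[0.007,-0.001,0.005],0],
  [40,[0.001,0,0.006],0],
  [40,[0,0,0],0],
  [40,[0,0,0],0],
  [40,[0,0,0],0],
  [40,[0,0,0],0],
  [40,[0,0,0],0],
  [40,[0,0,0],0],
])

```text
time: 21.08
tool_pos: [0.4699, 0.0757, 0.0523]
tcp_rot: [2.208, 2.178, 0.009]
wrist_force: [0.6, -0.1, -0.3]
width: 0.842
```

```bash
python3 -c "
from h import *
todo(.467,.076,.047)"
```

```text
t 21.08 tcp [0.4699 0.0757 0.0523] toolx [ 0.014  1.    -0.024] tooly [ 0.999 -0.013  0.033] w 71.5 F [ 0.6 -0.1 -0.3]
shift needed tool axes [ 0.0004 -0.0031  0.0052]
```

servo_tool([
  [40,[0,-0.002,0.0035],0],
  [80,[0,0,0],0],
  [120,[0,0,0],0],
  [160,[0,0,0],0],
  [255,[0,0,0],0],
  [255,[0,0,0],0],
  [255,[0,0,0],0],
  [255,[0,0,0],0],
], newtons=30)

```text
time: 21.75
tool_pos: [0.4679, 0.0755, 0.0489]
tcp_rot: [2.209, 2.178, 0.01]
wrist_force: [-0.5, 0.8, 0.7]
width: 0.442
```

```bash
python3 spn.py 11
```

```text
t 21.75 tcp [0.4679 0.0755 0.0489] toolx [ 0.014  1.    -0.024] tooly [ 0.999 -0.014  0.033] w 37.6 F [-0.5  0.8  0.7]
shift needed tool axes [-0.1357 -0.011   0.0017]
side 126 min [ 0.448 -0.009  0.024] max [0.488 0.095 0.101] dir to +y [-0.031  0.993  0.116] elev 6.6
top 183 min [ 0.458 -0.104  0.024] max [0.476 0.019 0.039] dir to +y [0.017 0.999 0.033] elev 1.9
```

View pics/side11.png

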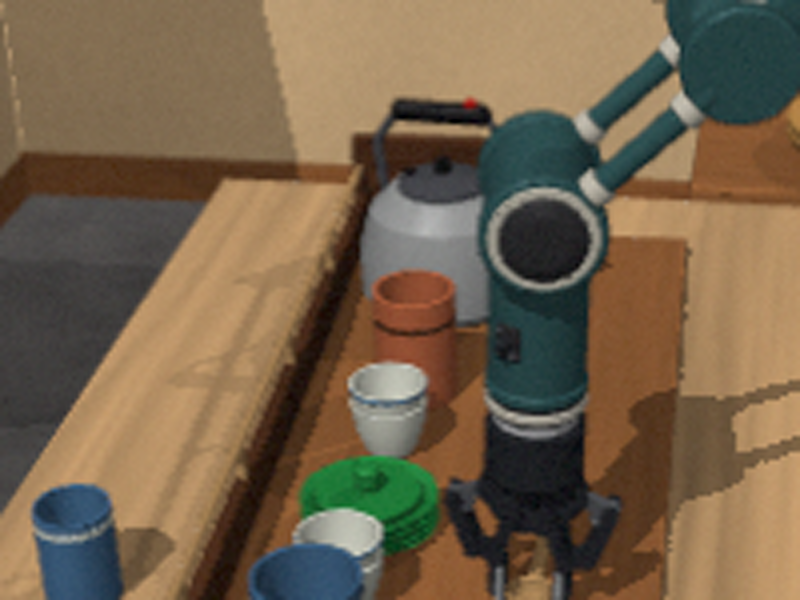

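The bowl is held across its width (38 mm). I lift a little to see whether the handle swings down.

servo_tool([
  [255,[0,0,-0.006],0],
  [255,[0,0,-0.01],0],
  [255,[0,0,-0.01],0],
  [255,[0,0,-0.01],0],
  [255,[0,0,-0.01],0],
  [255,[0,0,-0.005],0],
  [255,[0,0,0],0],
  [255,[0,0,0],0],
], newtons=20)

```text
time: 22.52
tool_pos: [0.4672, 0.077, 0.1072]
tcp_rot: [2.207, 2.176, 0.014]
wrist_force: [0.6, 0.5, 0.4]
width: 0.438
```

```bash
python3 spn.py 12
```

```text
t 22.52 tcp [0.4672 0.077  0.1072] toolx [ 0.014  1.    -0.023] tooly [ 0.999 -0.014  0.036] w 37.2 F [0.6 0.5 0.4]
shift needed tool axes [-0.1358 -0.0124  0.0599]
side 148 min [ 0.446 -0.02   0.078] max [0.487 0.097 0.159] dir to +y [-0.047  0.991  0.129] elev 7.4
top 208 min [ 0.457 -0.104  0.024] max [0.48  0.022 0.096] dir to +y [0.022 0.995 0.098] elev 5.6
```

View pics/side12.png

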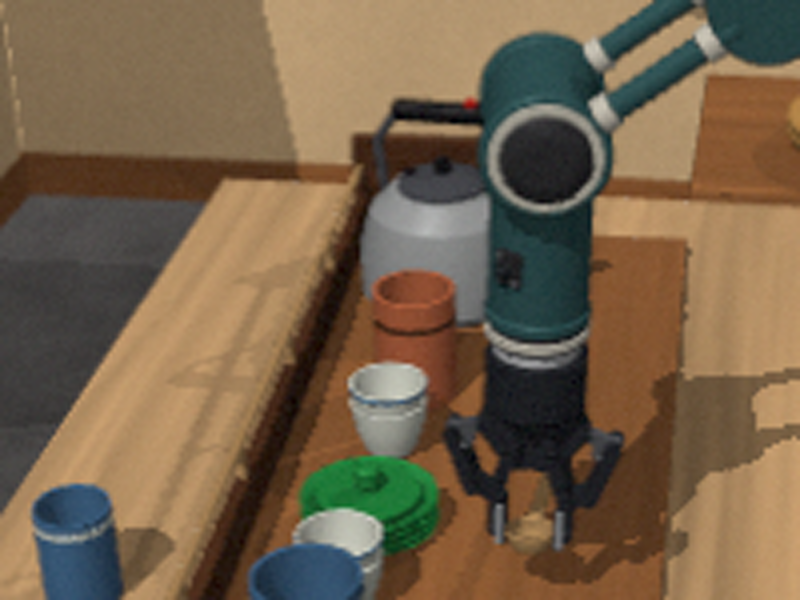

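```bash
cat > prof.py <<'E'
from h import *
s,R=st(); g=s["tool_pos"]
for n in("top","side"):
    c=cam(n);W=c["W"];H,S,V=[c["hsv"][...,i].astype(int) for i in range(3)]
    b=(abs(W[...,0]-g[0])<.03)&(W[...,1]>g[1]-.22)&(W[...,1]<g[1]+.06)&(W[...,2]>.024)&(W[...,2]<g[2]+.03)&(S>60)&(H<30)&(c["depth"]>0)
    P=W[b]
    print(n,[(round(y,3),P[abs(P[:,1]-y)<.006][:,2].max().round(3),P[abs(P[:,1]-y)<.006][:,0].mean().round(3)) for y in np.arange(g[1]-.2,g[1]+.06,.015) if (abs(P[:,1]-y)<.006).any()])
    u=c["R"]@g+c["t"];p=cv2.projectPoints(g.reshape(1,3),cv2.Rodrigues(c["R"])[0],c["t"],c["intrinsics"],c["dist"])[0].ravel().astype(int)
    x0=int(np.clip(p[0]-80,0,352));y0=int(np.clip(p[1]-50,0,264))
    save(c,n+"_p%d.png"%round(s["time"]*100),(x0,y0,x0+160,y0+120)); print("pics/"+n+"_p%d.png"%round(s["time"]*100))
E
python3 prof.py
```

```text
t 22.62 tcp [0.4669 0.077  0.1065] toolx [ 0.014  1.    -0.023] tooly [ 0.999 -0.014  0.035] w 37.1 F [-0.4  0.2 -0.3]
top [(np.float64(-0.093), np.float64(0.083), np.float64(0.463)), (np.float64(-0.078), np.float64(0.085), np.float64(0.463)), (np.float64(-0.063), np.float64(0.086), np.float64(0.463)), (np.float64(-0.048), np.float64(0.088), np.float64(0.464)), (np.float64(-0.033), np.float64(0.088), np.float64(0.464)), (np.float64(-0.018), np.float64(0.091), np.float64(0.463)), (np.float64(-0.003), np.float64(0.091), np.float64(0.465)), (np.float64(0.012), np.float64(0.092), np.float64(0.465)), (np.float64(0.027), np.float64(0.09), np.float64(0.466)), (np.float64(0.057), np.float64(0.024), np.float64(0.449))]
pics/top_p2262.png
side [(np.float64(-0.018), np.float64(0.083), np.float64(0.472)), (np.float64(-0.003), np.float64(0.088), np.float64(0.468)), (np.float64(0.012), np.float64(0.089), np.float64(0.465)), (np.float64(0.027), np.float64(0.091), np.float64(0.467)), (np.float64(0.042), np.float64(0.092), np.float64(0.467)), (np.float64(0.057), np.float64(0.094), np.float64(0.469)), (np.float64(0.072), np.float64(0.091), np.float64(0.475)), (np.float64(0.087), np.float64(0.134), np.float64(0.464)), (np.float64(0.102), np.float64(0.095), np.float64(0.463))]
pics/side_p2262.png
```

```bash
python3 - <<'E'
from h import *
c=cam("top");W=c["W"];on=c["depth"]>0
for x in(.45,.52,.54,.56,.6):
    q=on&(abs(W[...,0]-x)<.008)&(W[...,1]>.3)
    P=W[q]
    def r(lo,hi,y0=.3): 
        A=P[(P[:,2]>lo)&(P[:,2]<hi)&(P[:,1]>y0)]; return (A[:,1].min().round(3),A[:,1].max().round(3)) if len(A) else None
    print(x,"table",r(-.01,.008),"board",r(.012,.024),"cheek top",r(.12,.16,.48),"zmax cheek",P[P[:,1]>.48][:,2].max().round(3))
c2=cam("side");W=c2["W"]
for y in(.54,.55,.56,.57,.58):
    q=(c2["depth"]>0)&(abs(W[...,1]-y)<.004)&(W[...,2]>.1)&(W[...,2]<.17); P=W[q]
    if len(P):print(y,P.min(0).round(3),P.max(0).round(3))
q=(c2["depth"]>0)&(abs(W[...,2])<.01)&(abs(W[...,0]-.55)<.02); print("side table y max",W[q][:,1].max())
o=(c["hsv"][...,0]>125)&(c["hsv"][...,0]<150)&(c["hsv"][...,1]>100);P=c["W"][o];print("purple",P.min(0).round(3),P.max(0).round(3))
E
```

```text
0.45 table (np.float64(0.561), np.float64(0.749)) board (np.float64(0.3), np.float64(0.552)) cheek top None zmax cheek 0.025
0.52 table (np.float64(0.563), np.float64(0.75)) board (np.float64(0.3), np.float64(0.538)) cheek top (np.float64(0.536), np.float64(0.555)) zmax cheek 0.134
0.54 table (np.float64(0.616), np.float64(0.749)) board (np.float64(0.302), np.float64(0.538)) cheek top (np.float64(0.538), np.float64(0.554)) zmax cheek 0.135
0.56 table (np.float64(0.618), np.float64(0.75)) board (np.float64(0.3), np.float64(0.539)) cheek top (np.float64(0.538), np.float64(0.556)) zmax cheek 0.134
0.6 table (np.float64(0.62), np.float64(0.753)) board (np.float64(0.301), np.float64(0.541)) cheek top (np.float64(0.539), np.float64(0.556)) zmax cheek 0.134
0.54 [0.509 0.536 0.112] [0.698 0.544 0.133]
0.55 [0.509 0.546 0.1  ] [0.709 0.554 0.133]
0.56 [0.565 0.556 0.1  ] [0.709 0.563 0.132]
side table y max 0.6150588071625456
purple [ 0.171  0.017 -0.004] [0.305 0.322 1.214]
```

The handle does not swing under its own weight: the slope stays about 4°. I will turn it in the grip by pressing the handle's end against the outer face of the fixed +y end cheek (face at y about 0.557, bare table outside to 0.75).

servo_tool([
  [255,[0,0,-0.025],0],
  [255,[0.01,0.002,-0.035],0],
  [255,[0.02,0.003,-0.035],0],
  [255,[0.03,0.004,-0.02],0],
  [255,[0.038,0.004,-0.01],0],
  [255,[0.038,0.004,0],0],
  [255,[0.038,0.004,0],0],
  [255,[0.038,0.004,0],0],
], newtons=30)

```text
time: 23.48
tool_pos: [0.488, 0.293, 0.2261]
tcp_rot: [2.226, 2.169, -0.005]
wrist_force: [0.8, -0.9, 0.1]
width: 0.439
```

servo_tool([
  [255,[0.038,0.004,0],0],
  [255,[0.038,0.004,0],0],
  [255,[0.038,0.004,0],0],
  [255,[0.038,0.004,0],0],
  [255,[0.038,0.004,0],0],
  [255,[0.038,0.004,0],0],
  [255,[0.038,0.004,0],0],
  [255,[0.038,0.004,0],0],
])

```text
time: 24.15
tool_pos: [0.5256, 0.6106, 0.21]
tcp_rot: [2.223, 2.17, -0.019]
wrist_force: [0.0, 0.0, 0.4]
width: 0.44
```

```bash
python3 prof.py; python3 -c "
from h import *
todo(.53,.765,.24);print(bot.read_state()['q'].round(2))"
```

```text
t 24.15 tcp [0.5256 0.6106 0.21  ] toolx [ 0.024  0.999 -0.033] tooly [ 1.    -0.024  0.016] w 37.4 F [0.  0.  0.4]
top [(np.float64(0.411), np.float64(0.058), np.float64(0.548)), (np.float64(0.426), np.float64(0.184), np.float64(0.531)), (np.float64(0.441), np.float64(0.187), np.float64(0.517)), (np.float64(0.456), np.float64(0.189), np.float64(0.52)), (np.float64(0.471), np.float64(0.193), np.float64(0.519)), (np.float64(0.486), np.float64(0.191), np.float64(0.52)), (np.float64(0.501), np.float64(0.192), np.float64(0.52)), (np.float64(0.516), np.float64(0.195), np.float64(0.521)), (np.float64(0.531), np.float64(0.195), np.float64(0.523)), (np.float64(0.546), np.float64(0.196), np.float64(0.526)), (np.float64(0.561), np.float64(0.197), np.float64(0.525)), (np.float64(0.576), np.float64(0.2), np.float64(0.523)), (np.float64(0.591), np.float64(0.2), np.float64(0.523)), (np.float64(0.606), np.float64(0.224), np.float64(0.532)), (np.float64(0.621), np.float64(0.213), np.float64(0.527))]
pics/top_p2415.png
side [(np.float64(0.411), np.float64(0.052), np.float64(0.549)), (np.float64(0.441
[... 211 characters left out ...]
16)), (np.float64(0.531), np.float64(0.127), np.float64(0.511)), (np.float64(0.546), np.float64(0.126), np.float64(0.52)), (np.float64(0.561), np.float64(0.097), np.float64(0.539)), (np.float64(0.576), np.float64(0.189), np.float64(0.528)), (np.float64(0.591), np.float64(0.193), np.float64(0.524)), (np.float64(0.606), np.float64(0.198), np.float64(0.53)), (np.float64(0.621), np.float64(0.197), np.float64(0.53)), (np.float64(0.636), np.float64(0.197), np.float64(0.525))]
pics/side_p2415.png
t 24.25 tcp [0.5242 0.6141 0.2061] toolx [ 0.02   0.999 -0.033] tooly [ 1.    -0.02   0.014] w 37.1 F [ 0.2 -0.3 -1.2]
shift needed tool axes [ 0.1498  0.0032 -0.0389]
[ 0.85  0.55  1.3  -0.03  1.31  0.88]
```

servo_tool([
  [255,[0.02,0.003,0],0],
  [255,[0.028,0.003,0],0],
  [255,[0.03,0.003,0],0],
  [255,[0.03,0.002,0],0],
  [255,[0.025,0,0],0],
  [255,[0.012,0,0],0],
  [255,[0,0,0],0],
  [255,[0,0,0],0],
])

```text
time: 24.92
tool_pos: [0.5361, 0.7596, 0.1831]
tcp_rot: [2.215, 2.173, -0.056]
wrist_force: [-0.0, -0.4, -0.2]
width: 0.44
```

```bash
python3 -c "
from h import *
todo(.54,.765,.09);print(bot.read_state()['q'].round(2))"
```

```text
t 24.92 tcp [0.5361 0.7596 0.1831] toolx [ 0.019  0.998 -0.052] tooly [ 1.    -0.019  0.002] w 37.4 F [-0.  -0.4 -0.2]
shift needed tool axes [0.0103 0.0036 0.0927]
[ 0.94  0.85  0.87 -0.03  1.46  0.96]
```

servo_tool([
  [255,[0.004,0,0.01],0],
  [255,[0.002,0,0.015],0],
  [255,[0,0,0.018],0],
  [255,[0,0,0.018],0],
  [255,[0,0,0.012],0],
  [255,[0,0,0.004],0],
  [255,[0,0,0],0],
  [255,[0,0,0],0],
])

```text
time: 25.58
tool_pos: [0.5379, 0.7528, 0.0964]
tcp_rot: [2.218, 2.166, -0.068]
wrist_force: [-0.4, -0.1, -0.2]
width: 0.441
```

```bash
python3 prof.py; python3 -c "
from h import *
todo(.54,.765,.09)"
```

```text
t 25.58 tcp [0.5379 0.7528 0.0964] toolx [ 0.024  0.998 -0.06 ] tooly [ 1.    -0.024 -0.002] w 37.5 F [-0.4 -0.1 -0.2]
top [(np.float64(0.553), np.float64(0.126), np.float64(0.514)), (np.float64(0.583), np.float64(0.08), np.float64(0.531)), (np.float64(0.598), np.float64(0.083), np.float64(0.531)), (np.float64(0.613), np.float64(0.081), np.float64(0.531)), (np.float64(0.628), np.float64(0.08), np.float64(0.531)), (np.float64(0.643), np.float64(0.082), np.float64(0.532)), (np.float64(0.658), np.float64(0.084), np.float64(0.532)), (np.float64(0.673), np.float64(0.085), np.float64(0.533)), (np.float64(0.688), np.float64(0.085), np.float64(0.534)), (np.float64(0.703), np.float64(0.084), np.float64(0.534)), (np.float64(0.718), np.float64(0.086), np.float64(0.534)), (np.float64(0.733), np.float64(0.085), np.float64(0.534)), (np.float64(0.748), np.float64(0.073), np.float64(0.54))]
pics/top_p2558.png
side [(np.float64(0.553), np.float64(0.126), np.float64(0.538)), (np.float64(0.568), np.float64(0.076), np.float64(0.532)), (np.float64(0.583), np.float64(0.078), np.float64(0.531)), (np.float64(0.598), np.float64(0.078), np.float64(0.532)), (np.float64(0.613), np.float64(0.078), np.float64(0.532)), (np.float64(0.628), np.float64(0.079), np.float64(0.534)), (np.float64(0.643), np.float64(0.081), np.float64(0.533)), (np.float64(0.658), np.float64(0.081), np.float64(0.531)), (np.float64(0.673), np.float64(0.079), np.float64(0.53))]
pics/side_p2558.png
t 25.68 tcp [0.5381 0.7534 0.0975] toolx [ 0.024  0.998 -0.058] tooly [ 1.    -0.024 -0.001] w 37.2 F [-0.3 -0.5 -0.9]
shift needed tool axes [0.012  0.0016 0.0068]
```

servo_tool([
  [255,[0,0,0.008],0],
  [255,[0,0,0.012],0],
  [255,[0,0,0.008],0],
  [255,[0,0,0],0],
  [255,[-0.004,0,0],0],
  [255,[-0.006,0,0],0],
  [255,[-0.006,0,0],0],
  [255,[-0.004,0,0],0],
])

```text
time: 26.35
tool_pos: [0.5384, 0.7369, 0.0738]
tcp_rot: [2.222, 2.172, -0.042]
wrist_force: [-0.4, 15.0, -0.6]
width: 0.445
```

```bash
python3 -c "
from h import *
todo(.54,.73,.065)"
```

```text
t 26.35 tcp [0.5384 0.7369 0.0738] toolx [ 0.023  0.999 -0.043] tooly [ 1.    -0.023  0.005] w 37.8 F [-0.4 15.  -0.6]
shift needed tool axes [-0.0065  0.0017  0.0091]
```

servo_tool([
  [255,[-0.003,0,-0.006],0],
  [255,[-0.003,0,-0.008],0],
  [255,[-0.003,0,-0.008],0],
  [255,[-0.003,0,-0.008],0],
  [255,[-0.003,0,-0.006],0],
  [255,[-0.002,0,0],0],
  [255,[0,0,0],0],
  [255,[0,0,0],0],
])

```text
time: 27.02
tool_pos: [0.5385, 0.7271, 0.1232]
tcp_rot: [2.23, 2.18, -0.006]
wrist_force: [-0.4, 3.3, 0.3]
width: 0.444
```

```bash
python3 prof.py
```

```text
t 27.02 tcp [0.5385 0.7271 0.1232] toolx [ 0.023  1.    -0.019] tooly [ 1.    -0.023  0.014] w 37.8 F [-0.4  3.3  0.3]
top [(np.float64(0.542), np.float64(0.135), np.float64(0.538)), (np.float64(0.557), np.float64(0.134), np.float64(0.542)), (np.float64(0.587), np.float64(0.065), np.float64(0.533)), (np.float64(0.602), np.float64(0.072), np.float64(0.532)), (np.float64(0.617), np.float64(0.074), np.float64(0.533)), (np.float64(0.632), np.float64(0.08), np.float64(0.533)), (np.float64(0.647), np.float64(0.088), np.float64(0.533)), (np.float64(0.662), np.float64(0.095), np.float64(0.534)), (np.float64(0.677), np.float64(0.098), np.float64(0.535)), (np.float64(0.692), np.float64(0.104), np.float64(0.535)), (np.float64(0.707), np.float64(0.11), np.float64(0.536)), (np.float64(0.722), np.float64(0.112), np.float64(0.541)), (np.float64(0.737), np.float64(0.096), np.float64(0.545))]
pics/top_p2702.png
side [(np.float64(0.542), np.float64(0.132), np.float64(0.527)), (np.float64(0.557), np.float64(0.134), np.float64(0.535)), (np.float64(0.572), np.float64(0.059), np.float64(0.532)), (np.float64(0.587), np.float64(0.063), np.float64(0.533)), (np.float64(0.602), np.float64(0.067), np.float64(0.533)), (np.float64(0.617), np.float64(0.072), np.float64(0.531)), (np.float64(0.647), np.float64(0.079), np.float64(0.531)), (np.float64(0.722), np.float64(0.144), np.float64(0.56))]
pics/side_p2702.png
```

The handle is turning in the grip: its end stays on the cheek at z about 0.05, slope now about 20°. I continue the arc.

servo_tool([
  [255,[-0.006,0,-0.008],0],
  [255,[-0.008,0,-0.012],0],
  [255,[-0.009,0,-0.012],0],
  [255,[-0.01,0,-0.011],0],
  [255,[-0.011,0,-0.01],0],
  [255,[-0.006,0,-0.005],0],
  [255,[0,0,0],0],
  [255,[0,0,0],0],
])

```text
time: 27.78
tool_pos: [0.5355, 0.6809, 0.1815]
tcp_rot: [2.231, 2.188, 0.006]
wrist_force: [0.6, 1.3, 0.6]
width: 0.442
```

```bash
python3 prof.py
```

```text
t 27.78 tcp [0.5355 0.6809 0.1815] toolx [ 0.02   1.    -0.009] tooly [ 1.    -0.02   0.015] w 37.5 F [0.6 1.3 0.6]
top [(np.float64(0.496), np.float64(0.024), np.float64(0.511)), (np.float64(0.511), np.float64(0.025), np.float64(0.514)), (np.float64(0.526), np.float64(0.025), np.float64(0.543)), (np.float64(0.541), np.float64(0.136), np.float64(0.536)), (np.float64(0.556), np.float64(0.134), np.float64(0.535)), (np.float64(0.586), np.float64(0.079), np.float64(0.53)), (np.float64(0.601), np.float64(0.098), np.float64(0.531)), (np.float64(0.616), np.float64(0.108), np.float64(0.532)), (np.float64(0.631), np.float64(0.129), np.float64(0.532)), (np.float64(0.646), np.float64(0.141), np.float64(0.532)), (np.float64(0.661), np.float64(0.159), np.float64(0.533)), (np.float64(0.676), np.float64(0.186), np.float64(0.539)), (np.float64(0.691), np.float64(0.169), np.float64(0.536))]
pics/top_p2778.png
side [(np.float64(0.541), np.float64(0.131), np.float64(0.518)), (np.float64(0.556), np.float64(0.132), np.float64(0.524)), (np.float64(0.571), np.float64(0.054), np.float64(0.525)), (np.float64(0.586), np.float64(0.074), np.float64(0.527)), (np.float64(0.601), np.float64(0.077), np.float64(0.528)), (np.float64(0.646), np.float64(0.139), np.float64(0.537)), (np.float64(0.661), np.float64(0.156), np.float64(0.536)), (np.float64(0.676), np.float64(0.194), np.float64(0.55)), (np.float64(0.691), np.float64(0.207), np.float64(0.533))]
pics/side_p2778.png
```

servo_tool([
  [255,[-0.009,0,-0.006],0],
  [255,[-0.012,0,-0.008],0],
  [255,[-0.013,0,-0.007],0],
  [255,[-0.013,0,-0.006],0],
  [255,[-0.008,0,-0.003],0],
  [255,[0,0,0],0],
  [255,[0,0,0],0],
  [255,[0,0,0],0],
])

```text
time: 28.55
tool_pos: [0.5324, 0.6189, 0.208]
tcp_rot: [2.229, 2.187, -0.011]
wrist_force: [0.1, 1.2, -0.8]
width: 0.436
```

```bash
python3 prof.py
```

```text
t 28.55 tcp [0.5324 0.6189 0.208 ] toolx [ 0.019  1.    -0.019] tooly [ 1.    -0.019  0.009] w 37.1 F [ 0.1  1.2 -0.8]
top [(np.float64(0.419), np.float64(0.067), np.float64(0.545)), (np.float64(0.434), np.float64(0.067), np.float64(0.557)), (np.float64(0.449), np.float64(0.025), np.float64(0.524)), (np.float64(0.509), np.float64(0.025), np.float64(0.54)), (np.float64(0.524), np.float64(0.024), np.float64(0.521)), (np.float64(0.539), np.float64(0.135), np.float64(0.534)), (np.float64(0.554), np.float64(0.134), np.float64(0.532)), (np.float64(0.584), np.float64(0.129), np.float64(0.527)), (np.float64(0.599), np.float64(0.164), np.float64(0.528)), (np.float64(0.614), np.float64(0.228), np.float64(0.535)), (np.float64(0.629), np.float64(0.212), np.float64(0.533))]
pics/top_p2855.png
side [(np.float64(0.539), np.float64(0.131), np.float64(0.522)), (np.float64(0.554), np.float64(0.133), np.float64(0.53)), (np.float64(0.569), np.float64(0.08), np.float64(0.524)), (np.float64(0.584), np.float64(0.114), np.float64(0.527)), (np.float64(0.599), np.float64(0.15), np.float64(0.529)), (np.float64(0.614), np.float64(0.216), np.float64(0.533)), (np.float64(0.629), np.float64(0.212), np.float64(0.532))]
pics/side_p2855.png
```

servo_tool([
  [255,[0.004,0,-0.005],0],
  [255,[0.003,0,-0.015],0],
  [255,[0,0,-0.025],0],
  [255,[0,0,-0.03],0],
  [255,[0,0,-0.03],0],
  [255,[0,0,-0.025],0],
  [255,[0,0,-0.015],0],
  [255,[0,0,0],0],
], newtons=40)

```text
time: 29.32
tool_pos: [0.5282, 0.6336, 0.3504]
tcp_rot: [2.223, 2.192, -0.032]
wrist_force: [0.0, -0.3, -0.4]
width: 0.433
```

```bash
python3 prof.py
```

```text
t 29.32 tcp [0.5282 0.6336 0.3504] toolx [ 0.014  0.999 -0.028] tooly [ 1.    -0.014 -0.   ] w 36.8 F [ 0.  -0.3 -0.4]
top [(np.float64(0.434), np.float64(0.067), np.float64(0.552)), (np.float64(0.509), np.float64(0.025), np.float64(0.551)), (np.float64(0.539), np.float64(0.133), np.float64(0.532)), (np.float64(0.554), np.float64(0.183), np.float64(0.527)), (np.float64(0.569), np.float64(0.215), np.float64(0.519)), (np.float64(0.584), np.float64(0.249), np.float64(0.521)), (np.float64(0.599), np.float64(0.291), np.float64(0.523)), (np.float64(0.614), np.float64(0.292), np.float64(0.524))]
pics/top_p2932.png
side [(np.float64(0.539), np.float64(0.131), np.float64(0.524)), (np.float64(0.554), np.float64(0.173), np.float64(0.533)), (np.float64(0.569), np.float64(0.192), np.float64(0.519)), (np.float64(0.584), np.float64(0.233), np.float64(0.521)), (np.float64(0.599), np.float64(0.261), np.float64(0.523)), (np.float64(0.614), np.float64(0.3), np.float64(0.524)), (np.float64(0.629), np.float64(0.379), np.float64(0.54)), (np.float64(0.644), np.float64(0.379), np.float64(0.527))]
pics/side_p2932.png
```

View pics/side_p2932.png

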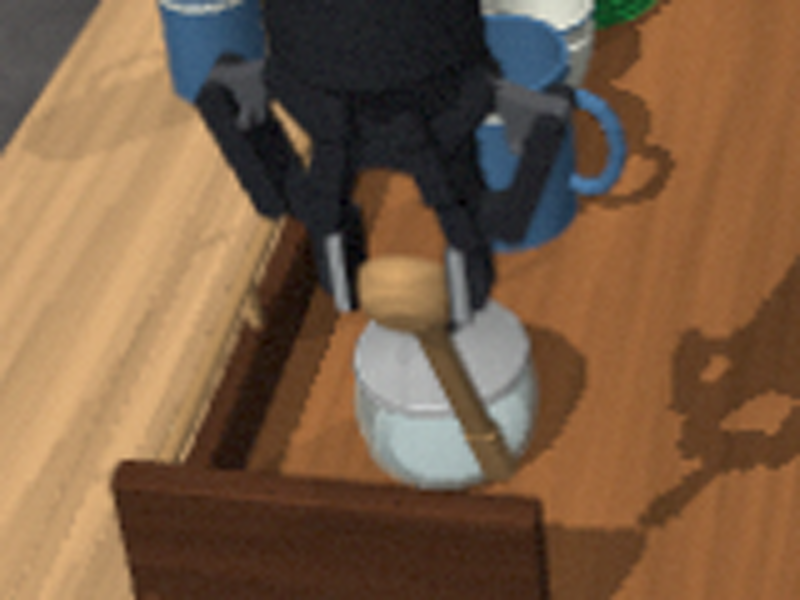

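The spoon hangs handle-down at about 67°, with the bowl at (400,290) in the crop between the pads. Carrying it to the jar.

servo_tool([
  [255,[-0.025,0.003,-0.004],0],
  [255,[-0.038,0.005,-0.003],0],
  [255,[-0.04,0.005,-0.003],0],
  [255,[-0.04,0.005,-0.002],0],
  [255,[-0.04,0.005,-0.002],0],
  [255,[-0.04,0.005,-0.002],0],
  [255,[-0.04,0.005,-0.002],0],
  [255,[-0.04,0.005,-0.002],0],
])

```text
time: 30.08
tool_pos: [0.5539, 0.327, 0.3487]
tcp_rot: [2.209, 2.212, -0.095]
wrist_force: [0.2, -0.3, -0.4]
width: 0.432
```

servo_tool([
  [255,[-0.04,0.005,0],0],
  [255,[-0.04,0.005,0],0],
  [255,[-0.04,0.005,0],0],
  [255,[-0.04,0.005,0],0],
  [255,[-0.04,0.005,0],0],
  [255,[-0.04,0.005,0],0],
  [255,[-0.04,0.005,0],0],
  [255,[-0.03,0.005,0],0],
])

```text
time: 30.75
tool_pos: [0.5854, 0.0041, 0.3435]
tcp_rot: [-2.213, -2.222, 0.14]
wrist_force: [1.3, 0.4, -0.6]
width: 0.433
```

```bash
python3 -c "
from h import *
todo(.628,-.19,.36)"
```

```text
t 30.75 tcp [0.5854 0.0041 0.3435] toolx [-0.006  0.998 -0.061] tooly [ 0.998  0.002 -0.065] w 36.8 F [ 1.3  0.4 -0.6]
shift needed tool axes [-0.195   0.041  -0.0072]
```

servo_tool([
  [255,[-0.03,0.006,-0.002],0],
  [255,[-0.03,0.006,-0.002],0],
  [255,[-0.03,0.006,-0.002],0],
  [255,[-0.03,0.006,-0.002],0],
  [255,[-0.025,0.006,0],0],
  [255,[-0.015,0.004,0],0],
  [255,[0,0,0],0],
  [255,[0,0,0],0],
])

```text
time: 31.42
tool_pos: [0.6134, -0.1694, 0.3374]
tcp_rot: [-2.202, -2.194, 0.17]
wrist_force: [-0.4, 1.1, -1.6]
width: 0.436
```

```bash
cat > sp2.py <<'E'
from h import *
s,R=st(); g=s["tool_pos"]; print("tool z",R[:,2].round(3))
for n in("side","top"):
    c=cam(n);W=c["W"];H,S,V=[c["hsv"][...,i].astype(int) for i in range(3)]
    b=(W[...,0]>.56)&(W[...,0]<.69)&(W[...,1]>g[1]-.13)&(W[...,1]<g[1]+.04)&(W[...,2]>.135)&(W[...,2]<g[2]-.02)&(S>60)&(H<28)&(H>9)&(c["depth"]>0)
    P=W[b]
    if len(P)>8:
        for z in np.arange(.13,g[2],.02):
            q=P[abs(P[:,2]-z)<.01]
            if len(q): print(n,round(z,3),len(q),"x",q[:,0].mean().round(4),"y",q[:,1].mean().round(4))
    p=cv2.projectPoints((g-[0,0,.08]).reshape(1,3),cv2.Rodrigues(c["R"])[0],c["t"],c["intrinsics"],c["dist"])[0].ravel().astype(int)
    x0=int(np.clip(p[0]-72,0,368));y0=int(np.clip(p[1]-54,0,276))
    f="%s_q%d.png"%(n,round(s["time"]*100));save(c,f,(x0,y0,x0+144,y0+108)); print(f)
E
python3 sp2.py; ls -t pics|head -2
```

```text
t 31.42 tcp [ 0.6134 -0.1694  0.3374] toolx [ 0.001  0.998 -0.057] tooly [ 0.995 -0.006 -0.097] w 37.0 F [-0.4  1.1 -1.6]
tool z [-0.097 -0.057 -0.994]
side 0.17 16 x 0.5906 y -0.239
side 0.19 14 x 0.593 y -0.2289
side 0.21 12 x 0.596 y -0.2234
side 0.23 15 x 0.5999 y -0.213
side 0.25 16 x 0.6015 y -0.2013
side 0.27 16 x 0.6054 y -0.1926
side 0.29 17 x 0.6077 y -0.1843
side 0.31 21 x 0.6127 y -0.1647
side_q3142.png
top_q3142.png
top_q3142.png
side_q3142.png
```

servo_tool([
  [255,[0,0,0],-0.09],
  [255,[0,0,0],-0.09],
  [255,[0,0,0],-0.08],
  [255,[0,0,0],-0.03],
  [255,[0,0,0],0],
  [255,[0,0,0],0],
  [255,[0,0,0],0],
  [255,[0,0,0],0],
])

```text
time: 32.18
tool_pos: [0.6125, -0.1557, 0.3369]
tcp_rot: [-1.818, -2.499, 0.157]
wrist_force: [-0.7, 0.7, -1.0]
width: 0.436
```

```bash
python3 sp2.py
```

```text
t 32.18 tcp [ 0.6125 -0.1557  0.3369] toolx [-0.309  0.951 -0.021] tooly [ 0.946  0.305 -0.11 ] w 37.1 F [-0.7  0.7 -1. ]
tool z [-0.098 -0.054 -0.994]
side 0.15 1 x 0.6131 y -0.2248
side 0.17 15 x 0.6095 y -0.2224
side 0.19 16 x 0.6097 y -0.214
side 0.21 10 x 0.6104 y -0.2051
side 0.23 13 x 0.6099 y -0.1971
side 0.25 12 x 0.6094 y -0.1861
side 0.27 15 x 0.6118 y -0.1774
side 0.29 16 x 0.6106 y -0.1691
side 0.31 22 x 0.6109 y -0.1506
side_q3218.png
top_q3218.png
```

The lean is now purely along the row (x constant at 0.610, 24° from vertical, bowl to +y). Next I place the foot over the -y half of the mouth.

servo_tool([
  [255,[-0.008,-0.0007,0],0],
  [255,[-0.01,-0.0008,0],0],
  [255,[-0.009,-0.0005,0],0],
  [255,[-0.003,0,0],0],
  [255,[0,0,0],0],
  [255,[0,0,0],0],
  [255,[0,0,0],0],
  [255,[0,0,0],0],
])

```text
time: 32.95
tool_pos: [0.6207, -0.1906, 0.3375]
tcp_rot: [-1.822, -2.495, 0.158]
wrist_force: [-0.3, 1.0, -0.7]
width: 0.438
```

```bash
python3 sp2.py
```

```text
t 32.95 tcp [ 0.6207 -0.1906  0.3375] toolx [-0.305  0.952 -0.021] tooly [ 0.947  0.301 -0.11 ] w 37.2 F [-0.3  1.  -0.7]
tool z [-0.099 -0.054 -0.994]
side 0.15 2 x 0.6189 y -0.2651
side 0.17 14 x 0.6177 y -0.2569
side 0.19 15 x 0.618 y -0.2491
side 0.21 12 x 0.6184 y -0.2433
side 0.23 11 x 0.6182 y -0.2297
side 0.25 14 x 0.6187 y -0.2233
side 0.27 15 x 0.6196 y -0.2144
side 0.29 17 x 0.6199 y -0.2045
side 0.31 22 x 0.6175 y -0.184
side_q3295.png
top_q3295.png
```

```bash
ls -t pics | head -3
```

```text
top_q3295.png
side_q3295.png
top_q3218.png
```

View pics/side_q3295.png

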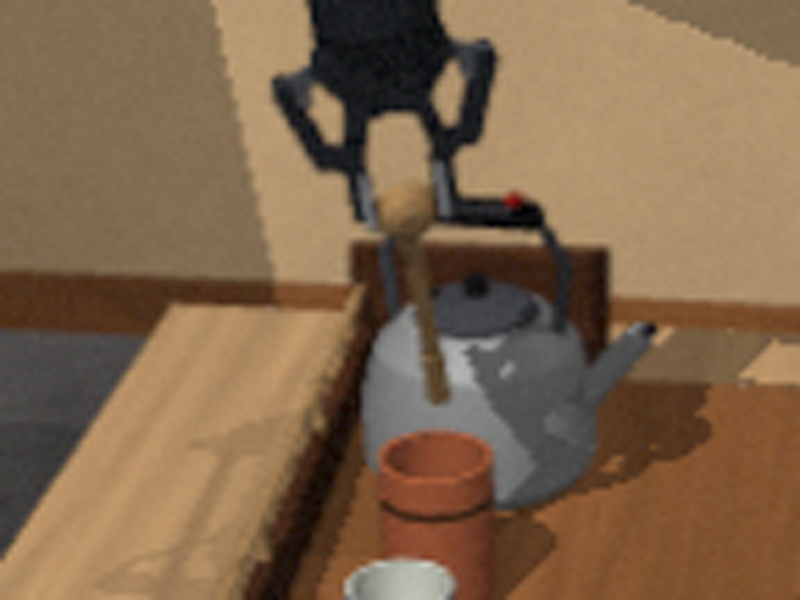

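View pics/top_q3295.png

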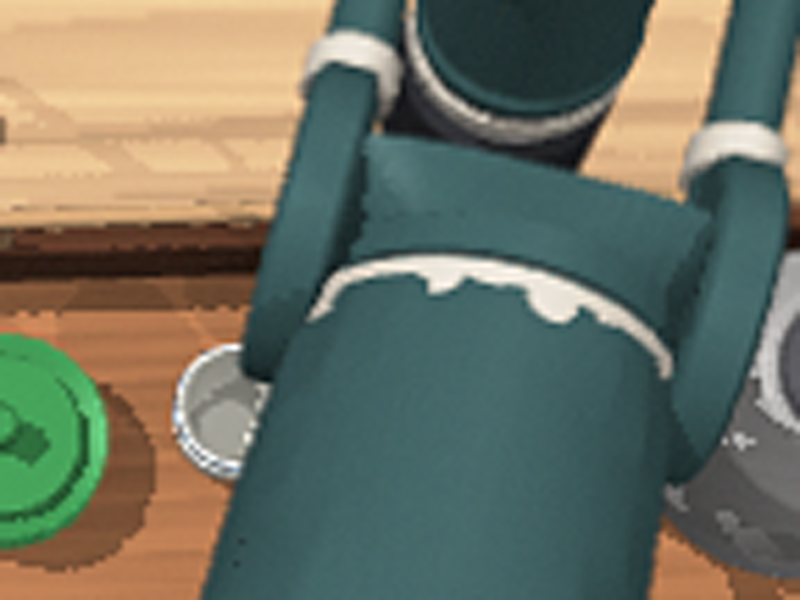

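servo_tool([
  [255,[0.0002,0.001,0.009],0],
  [255,[0.0003,0.0014,0.013],0],
  [255,[0.0002,0.001,0.009],0],
  [255,[0,0,0],0],
  [255,[0,0,0],0],
  [255,[0,0,0],0],
  [255,[0,0,0],0],
  [255,[0,0,0],0],
])

```text
time: 33.72
tool_pos: [0.6197, -0.1887, 0.301]
tcp_rot: [-1.818, -2.494, 0.159]
wrist_force: [0.2, -0.2, -0.5]
width: 0.432
```

```bash
python3 sp2.py
```

```text
t 33.72 tcp [ 0.6197 -0.1887  0.301 ] toolx [-0.307  0.951 -0.019] tooly [ 0.946  0.303 -0.113] w 36.7 F [ 0.2 -0.2 -0.5]
tool z [-0.102 -0.053 -0.993]
side 0.13 2 x 0.617 y -0.2516
side 0.15 15 x 0.6164 y -0.2484
side 0.17 11 x 0.6169 y -0.2412
side 0.19 13 x 0.6169 y -0.2301
side 0.21 12 x 0.617 y -0.221
side 0.23 8 x 0.6171 y -0.2129
side 0.25 13 x 0.6182 y -0.2047
side 0.27 22 x 0.6178 y -0.1838
side 0.29 1 x 0.631 y -0.1794
side_q3372.png
top_q3372.png
```

servo_tool([
  [255,[0.0002,0.001,0.009],0],
  [255,[0.0003,0.0015,0.014],0],
  [255,[0.0003,0.0015,0.014],0],
  [255,[0.0003,0.0015,0.014],0],
  [255,[0.0002,0.001,0.009],0],
  [255,[0,0,0],0],
  [255,[0,0,0],0],
  [255,[0,0,0],0],
])

```text
time: 34.48
tool_pos: [0.6194, -0.1888, 0.2349]
tcp_rot: [-1.819, -2.495, 0.158]
wrist_force: [0.5, 0.2, -0.6]
width: 0.436
```

```bash
python3 sp2.py
```

```text
t 34.48 tcp [ 0.6194 -0.1888  0.2349] toolx [-0.307  0.951 -0.02 ] tooly [ 0.946  0.303 -0.112] w 37.1 F [ 0.5  0.2 -0.6]
tool z [-0.1   -0.053 -0.994]
side 0.13 5 x 0.6185 y -0.2232
side 0.15 13 x 0.6175 y -0.2188
side 0.17 12 x 0.6165 y -0.208
side 0.19 7 x 0.6167 y -0.1994
side 0.21 16 x 0.6148 y -0.1815
side_q3448.png
top_q3448.png
```

servo_tool([
  [255,[-0.003,0.0,0.005],0],
  [255,[0.0002,0.001,0.008],0],
  [255,[0,0.0006,0.005],0],
  [255,[0,0,0],0],
  [255,[0,0,0],0],
  [255,[0,0,0],0],
  [255,[0,0,0],0],
  [255,[0,0,0],0],
])

```text
time: 35.25
tool_pos: [0.6221, -0.1931, 0.2189]
tcp_rot: [-1.823, -2.5, 0.155]
wrist_force: [0.0, -0.1, -0.6]
width: 0.432
```

```bash
python3 sp2.py
```

```text
t 35.25 tcp [ 0.6221 -0.1931  0.2189] toolx [-0.307  0.951 -0.024] tooly [ 0.947  0.303 -0.107] w 36.8 F [ 0.  -0.1 -0.6]
tool z [-0.094 -0.055 -0.994]
side 0.13 1 x 0.6167 y -0.2214
side 0.15 14 x 0.6205 y -0.2148
side 0.17 12 x 0.6196 y -0.2054
side 0.19 17 x 0.6167 y -0.1873
side_q3525.png
top_q3525.png
```

Still free. I creep down until the floor is felt.

servo_tool([
  [255,[0,0.0003,0.003],0],
  [255,[0,0.0003,0.003],0],
  [255,[0,0.0002,0.002],0],
  [255,[0,0,0],0],
  [255,[0,0,0],0],
  [255,[0,0,0],0],
  [255,[0,0,0],0],
  [255,[0,0,0],0],
])

```text
time: 36.02
tool_pos: [0.6222, -0.1932, 0.2102]
tcp_rot: [-1.823, -2.501, 0.155]
wrist_force: [-0.2, -0.4, -0.3]
width: 0.436
```

```bash
python3 sp2.py
```

```text
t 36.02 tcp [ 0.6222 -0.1932  0.2102] toolx [-0.307  0.951 -0.024] tooly [ 0.947  0.303 -0.106] w 37.0 F [-0.2 -0.4 -0.3]
tool z [-0.094 -0.055 -0.994]
side 0.13 5 x 0.6208 y -0.2198
side 0.15 13 x 0.6221 y -0.2126
side 0.17 9 x 0.6198 y -0.2017
side 0.19 14 x 0.618 y -0.1858
side_q3602.png
top_q3602.png
```

servo_tool([
  [255,[0,0.0003,0.003],0],
  [255,[0,0.0003,0.003],0],
  [255,[0,0,0.001],0],
  [255,[0,0,0],0],
  [255,[0,0,0],0],
  [255,[0,0,0],0],
  [255,[0,0,0],0],
  [255,[0,0,0],0],
])

```text
time: 36.78
tool_pos: [0.6236, -0.1926, 0.2064]
tcp_rot: [-1.826, -2.503, 0.151]
wrist_force: [-1.0, 1.2, 0.7]
width: 0.437
```

servo_tool([
  [255,[0,0,0.0015],0],
  [255,[0,0,0.0015],0],
  [255,[0,0,0.001],0],
  [255,[0,0,0],0],
  [255,[0,0,0],0],
  [255,[0,0,0],0],
  [255,[0,0,0],0],
  [255,[0,0,0],0],
])

```text
time: 37.45
tool_pos: [0.6243, -0.1919, 0.2059]
tcp_rot: [-1.828, -2.504, 0.147]
wrist_force: [0.9, 1.3, 2.0]
width: 0.44
```

```bash
python3 sp2.py
```

```text
t 37.45 tcp [ 0.6243 -0.1919  0.2059] toolx [-0.306  0.952 -0.025] tooly [ 0.948  0.302 -0.099] w 37.4 F [0.9 1.3 2. ]
tool z [-0.087 -0.054 -0.995]
side 0.13 4 x 0.6256 y -0.2159
side 0.15 12 x 0.6238 y -0.209
side 0.17 14 x 0.6212 y -0.1918
side 0.19 8 x 0.6224 y -0.1838
side_q3745.png
top_q3745.png
```

The floor is felt (Fz about 2 N, where expected). I nudge it to +y against the rim and release gently.

servo_tool([
  [255,[0.002,-0.0006,0],0],
  [255,[0.002,-0.0006,0],0],
  [255,[0,0,0],0],
  [255,[0,0,0],0],
  [255,[0,0,0],0],
  [255,[0,0,0],0],
  [255,[0,0,0],0],
  [255,[0,0,0],0],
], newtons=20)

```text
time: 38.22
tool_pos: [0.6215, -0.1891, 0.2047]
tcp_rot: [-1.828, -2.504, 0.149]
wrist_force: [-0.0, 0.4, 0.3]
width: 0.438
```

```bash
python3 sp2.py
```

```text
t 38.22 tcp [ 0.6215 -0.1891  0.2047] toolx [-0.306  0.952 -0.026] tooly [ 0.948  0.302 -0.1  ] w 37.2 F [-0.   0.4  0.3]
tool z [-0.087 -0.055 -0.995]
side 0.13 4 x 0.6216 y -0.2136
side 0.15 14 x 0.6216 y -0.2075
side 0.17 11 x 0.6181 y -0.1881
side 0.19 7 x 0.6134 y -0.1837
side_q3822.png
top_q3822.png
```

```bash
cp pics/$(ls -t pics|grep side_q|head -1) pics/now1.png
```

```text
(no output)
```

View pics/now1.png

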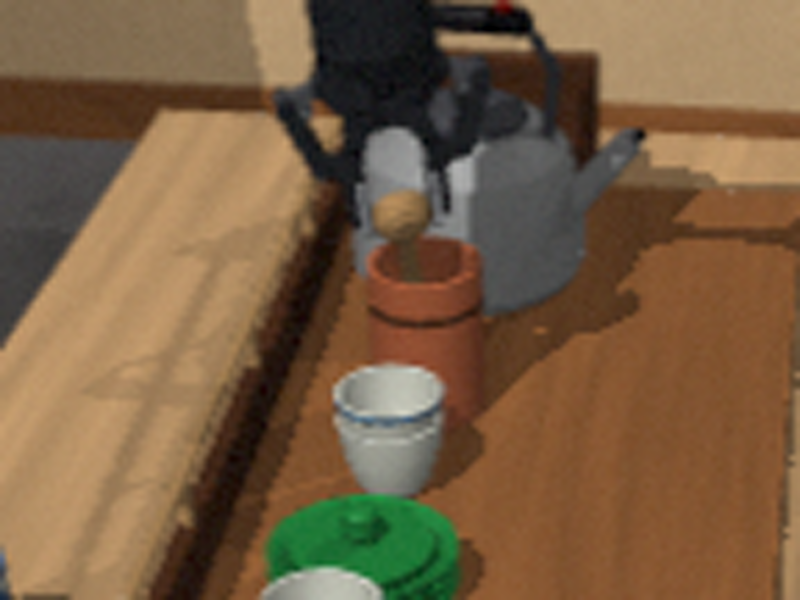

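servo_tool([
  [255,[0,0,0.0015],0],
  [255,[0,0,0.001],0],
  [255,[0,0,0],0],
  [160,[0,0,0],0],
  [140,[0,0,0],0],
  [120,[0,0,0],0],
  [100,[0,0,0],0],
  [80,[0,0,0],0],
])

```text
time: 38.98
tool_pos: [0.6212, -0.1888, 0.2032]
tcp_rot: [-1.828, -2.504, 0.148]
wrist_force: [0.1, 0.8, 0.7]
width: 0.683
```

```bash
python3 sp2.py; cp pics/$(ls -t pics|grep side_q|head -1) pics/now2.png
```

```text
t 38.98 tcp [ 0.6212 -0.1888  0.2032] toolx [-0.306  0.952 -0.025] tooly [ 0.948  0.302 -0.099] w 58.1 F [0.1 0.8 0.7]
tool z [-0.087 -0.054 -0.995]
side 0.13 4 x 0.6186 y -0.2122
side 0.15 12 x 0.6197 y -0.2046
side 0.17 14 x 0.6171 y -0.1852
side 0.19 5 x 0.617 y -0.1798
side_q3898.png
top_q3898.png
```

View pics/now2.png

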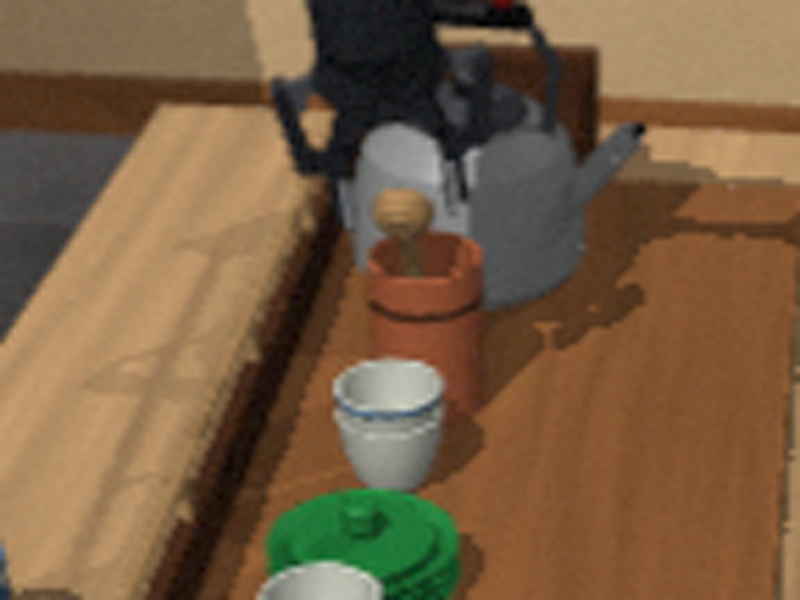

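Released, and the spoon leans towards +y on the rim. I back off straight up along the tool axis, with the fingers clear of the bowl on both sides.

servo_tool([
  [60,[0,0,0],0],
  [40,[0,0,0],0],
  [30,[0,0,-0.008],0],
  [30,[0,0,-0.015],0],
  [30,[0,0,-0.025],0],
  [30,[0,0,-0.03],0],
  [30,[0,0,-0.03],0],
  [30,[0,0,-0.03],0],
])

```text
time: 39.75
tool_pos: [0.6288, -0.1797, 0.336]
tcp_rot: [-1.816, -2.487, 0.157]
wrist_force: [0.7, 0.2, 0.1]
width: 0.886
```

servo_tool([
  [30,[0,-0.01,-0.02],0],
  [30,[0,-0.025,0],0],
  [30,[0.01,-0.03,0],0],
  [30,[0.02,-0.03,0],0],
  [30,[0.025,-0.03,0],0],
  [30,[0.025,-0.03,0],0],
  [30,[0.02,-0.02,0],0],
  [30,[0.01,0,0],0],
])

```text
time: 40.42
tool_pos: [0.4299, -0.1276, 0.3896]
tcp_rot: [-1.833, -2.506, 0.147]
wrist_force: [-0.4, -0.4, 1.0]
width: 0.887
```

```bash
cat > fin.py <<'E'
from h import *
st()
for n in("side","top"):
    c=cam(n);W=c["W"];H,S,V=[c["hsv"][...,i].astype(int) for i in range(3)];on=c["depth"]>0
    b=on&(W[...,0]>.55)&(W[...,0]<.69)&(W[...,1]>-.3)&(W[...,1]<-.1)&(W[...,2]>.134)&(W[...,2]<.25)&(S>50)&(H<30)
    P=W[b]
    for z in np.arange(.14,.24,.015):
        q=P[abs(P[:,2]-z)<.0075]
        if len(q): print(n,round(z,3),len(q),q.mean(0).round(4))
    m=on&(H<14)&(S>90)&(W[...,0]>.56)&(W[...,0]<.68)&(W[...,1]<-.18)&(W[...,1]>-.31)&(W[...,2]>.124)&(W[...,2]<.133);Q=W[m]
    print(n,"jar rim",((Q.min(0)+Q.max(0))/2).round(4),(Q.max(0)-Q.min(0)).round(3))
    g=on&(H>45)&(H<85)&(S>100)&(abs(W[...,1]+.02)<.1)&(W[...,0]>.5)&(W[...,0]<.7)
    Q=W[g&(W[...,2]>.07)&(W[...,2]<.1)]; print("knob",len(Q),Q.mean(0).round(4),Q[:,2].max().round(3))
    f=W[g&(W[...,2]>.035)&(W[...,2]<.063)]; print("saucer",((f.min(0)+f.max(0))/2).round(4))
    bl=(H>95)&(H<125)&(S>80)&on&(W[...,2]>.122)&(W[...,2]<.137)&(W[...,0]<.75)&(W[...,0]>.5); Q=W[bl]; print("mug rim",((Q.min(0)+Q.max(0))/2).round(4))
    for nm,y0,y1 in(("cupA",.06,.14),("cupB",-.17,-.08)):
        q=(W[...,1]>y0)&(W[...,1]<y1)&(S<60)&(W[...,2]>.07)&(W[...,2]<.12)&(W[...,0]>.5)&(W[...,0]<.7)&on; Q=W[q]; print(nm,Q.min(0).round(3),Q.max(0).round(3))
    for lo,hi in((.03,.09),(.19,.26)):
        kb=(W[...,1]<-.3)&(W[...,1]>-.55)&(W[...,0]>.4)&(W[...,0]<.71)&(W[...,2]>lo)&(W[...,2]<hi)&on; Q=W[kb]
        if len(Q): print("kettle z",lo,hi,Q.min(0).round(3),Q.max(0).round(3))
    save(c,n+"_fin.png"); save(c,n+"_finc.png",(300,110,420,200) if n=="top" else (190,120,330,225))
E
python3 fin.py
```

```text
t 40.42 tcp [ 0.4299 -0.1276  0.3896] toolx [-0.304  0.952 -0.029] tooly [ 0.949  0.3   -0.095] w 75.4 F [-0.4 -0.4  1. ]
side 0.14 9 [ 0.62   -0.2117  0.1404]
side 0.155 9 [ 0.6194 -0.2033  0.1549]
side 0.17 7 [ 0.6176 -0.1876  0.1719]
side 0.185 30 [ 0.6164 -0.178   0.1859]
side 0.2 44 [ 0.6178 -0.1792  0.1984]
side 0.215 1 [ 0.6108 -0.1674  0.2089]
side jar rim [ 0.6194 -0.2457  0.1278] [0.073 0.075 0.008]
knob 36 [ 0.6151 -0.0122  0.078 ] 0.087
saucer [ 0.6155 -0.0229  0.0491]
mug rim [0.6101 0.2062 0.1276]
cupA [0.581 0.06  0.07 ] [0.648 0.119 0.092]
cupB [ 0.591 -0.17   0.07 ] [ 0.656 -0.103  0.094]
kettle z 0.03 0.09 [ 0.535 -0.45   0.03 ] [ 0.708 -0.361  0.09 ]
kettle z 0.19 0.26 [ 0.563 -0.462  0.19 ] [ 0.695 -0.424  0.234]Traceback (most recent call last):
  File "fin.py", line 11, in <module>
    print(n,"jar rim",((Q.min(0)+Q.max(0))/2).round(4),(Q.max(0)-Q.min(0)).round(3))
                        ~~~~~^^^
    return umr_minimum(a, axis, None, out, keepdims, initial, where)
ValueError: zero-size array to reduction operation minimum which has no identity
```

View pics/side_finc.png

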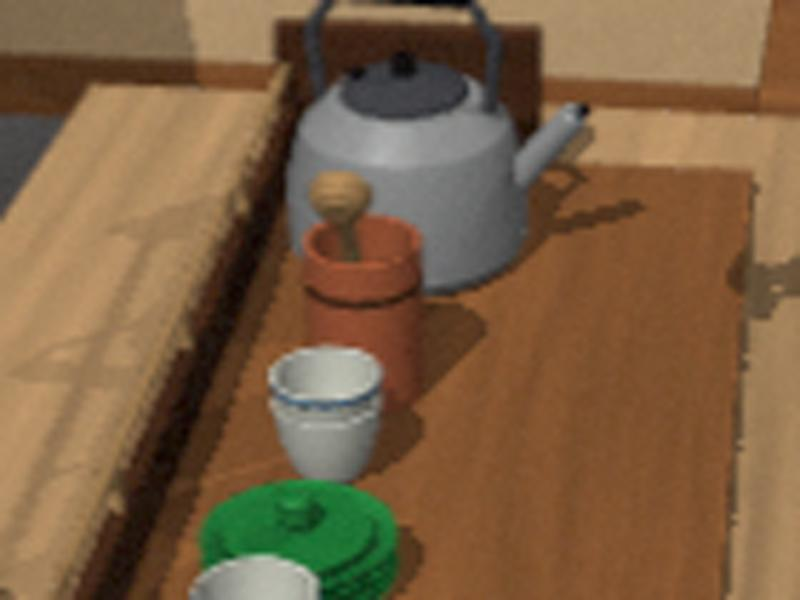

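servo_tool([
  [30,[0.03,0.008,0],0],
  [30,[0.038,0.01,0],0],
  [30,[0.038,0.01,0],0],
  [30,[0.038,0.01,0],0],
  [30,[0.038,0.01,0],0],
  [30,[0.038,0.01,0],0],
  [30,[0.03,0.008,0],0],
  [30,[0,0,0],0],
])

```text
time: 41.18
tool_pos: [0.4286, 0.139, 0.3759]
tcp_rot: [-1.846, -2.51, 0.14]
wrist_force: [-0.2, -0.2, 0.6]
width: 0.884
```

```bash
sed -i 's/for n in("side","top")/for n in("top","side")/' fin.py; python3 fin.py
```

```text
t 41.18 tcp [0.4286 0.139  0.3759] toolx [-0.299  0.954 -0.035] tooly [ 0.951  0.295 -0.086] w 75.1 F [-0.2 -0.2  0.6]
top 0.14 12 [ 0.6132 -0.2169  0.1412]
top 0.155 6 [ 0.6165 -0.2069  0.1545]
top 0.17 30 [ 0.6186 -0.1957  0.173 ]
top 0.185 29 [ 0.6157 -0.1868  0.1852]
top 0.2 58 [ 0.6149 -0.1778  0.1999]
top 0.215 3 [ 0.6198 -0.1795  0.2091]
top jar rim [ 0.6179 -0.2461  0.1281] [0.074 0.077 0.008]
knob 48 [ 0.6124 -0.0138  0.0812] 0.089
saucer [ 0.6141 -0.0151  0.049 ]
mug rim [0.6048 0.1694 0.1276]
cupA [0.578 0.063 0.07 ] [0.645 0.128 0.096]
cupB [ 0.588 -0.17   0.07 ] [ 0.655 -0.106  0.095]
kettle z 0.03 0.09 [ 0.536 -0.521  0.031] [ 0.704 -0.362  0.09 ]
kettle z 0.19 0.26 [ 0.557 -0.458  0.19 ] [ 0.692 -0.433  0.236]
side 0.14 11 [ 0.6202 -0.2107  0.1408]
side 0.155 8 [ 0.6199 -0.2017  0.1564]
side 0.17 5 [ 0.6184 -0.1848  0.1725]
side 0.185 37 [ 0.6161 -0.1808  0.1852]
side 0.2 39 [ 0.6184 -0.1802  0.199 ]
side jar rim [ 0.6191 -0.2458  0.1283] [0.073 0.079 0.009]
knob 33 [ 0.615  -0.0117  0.0794] 0.085
saucer [ 0.6157 -0.0228  0.0492]
mug rim [0.6102 0.2077 0.1274]
cupA [0.582 0.06  0.07 ] [0.649 0.118 0.093]
cupB [ 0.59 -0.17  0.07] [ 0.656 -0.105  0.092]
kettle z 0.03 0.09 [ 0.534 -0.449  0.031] [ 0.708 -0.361  0.09 ]
kettle z 0.19 0.26 [ 0.562 -0.459  0.191] [ 0.695 -0.427  0.234]
```

View pics/top_fin.png

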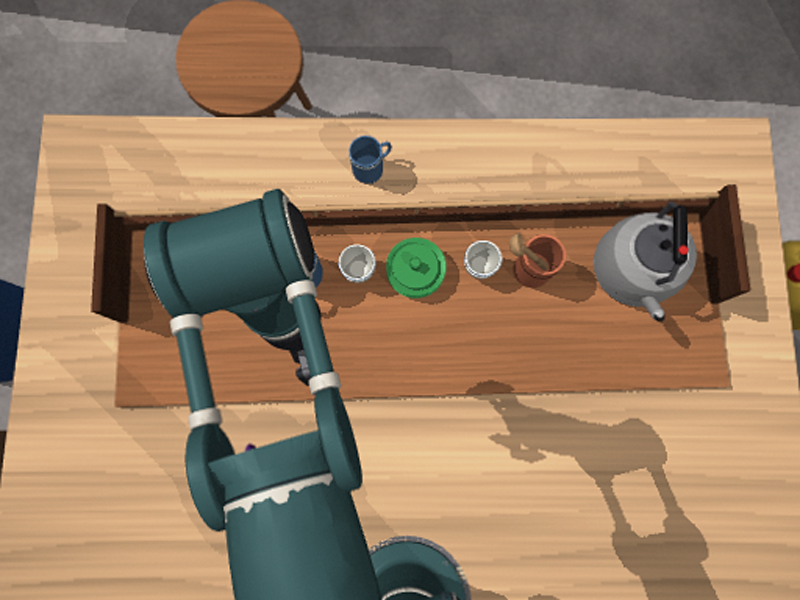

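View pics/top_finc.png

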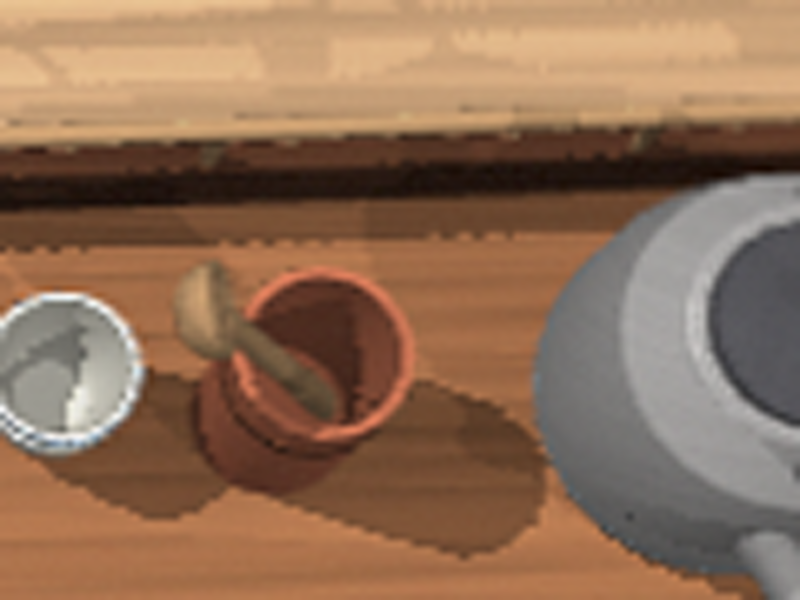

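```bash
python3 - <<'E'
from h import *
c=cam("top");W=c["W"];H,S,V=[c["hsv"][...,i].astype(int) for i in range(3)]
# handle pixels in crop run (235,330)->(330,405) of 800x600 over 120x90 px
for t in np.linspace(0,1,8):
    u=300+(240+t*85)*.15; v=110+(332+t*68)*.15
    print(round(u),round(v),W[int(round(v)),int(round(u))].round(4),H[int(round(v)),int(round(u))],S[int(round(v)),int(round(u))])
E
```

```text
336 160 [ 0.6134 -0.2035  0.1664] 16 113
338 161 [ 0.6171 -0.2136  0.1443] 15 115
340 163 [ 0.6168 -0.2231  0.1252] 15 109
341 164 [ 0.6161 -0.2275  0.1176] 16 111
343 166 [ 0.6158 -0.2376  0.0974] 16 111
345 167 [ 0.6183 -0.2478  0.0777] 15 112
347 169 [ 0.6154 -0.2563  0.0659] 14 106
349 170 [ 0.6186 -0.2677  0.0428] 15 106
```

In the top view the handle runs at constant x (about 0.616) from inside the jar's -y floor side up over the +y rim. Nothing else has moved, so I hand the job in.

```bash
python3 -c "
from workcell import bot
print(bot.finish_job())"
```

```text
the job is handed in; nothing more can be done
None
```

The job is done and handed in at about 41 s of the 72 s allowed: the cover is knob-up in the top saucer and the spoon stands handle-first in the jar.

**What I did:**
- **Cover:** I lifted it off the jar by its knob and set it in the top saucer of the pile.
- **Turning the spoon over:** I pulled it from the mug and laid it on the bare strip, then gripped it again across the bowl. It would not swing down under its own weight, so I pressed the handle's end against the outer face of the fixed end cheek at the +y end to turn it, with up to about 15 N.
- **Into the jar:** I lowered it handle-first until I felt the floor, nudged it against the rim on the side away from the kettle, and released it.

**Last checks:**
- **Spoon:** it leans about 27° along the row towards +y. x stays within 0.613–0.619 m along the handle, and the lowest handle point I could see is at the -y side near the jar floor.
- **Cover:** it is level and centred on the saucers to about 2 mm.
- **Jar:** it is upright; its mouth centre reads y = -0.246 m. The cover's centre read -0.244 m at the start, so a shift of about 2 mm, close to the calibration error.
- **Other things:** the mug, saucers, cups and kettle measure as before. In the final top view the arm hid most of the mug, so the mug check rests on the side camera.
- **Not measured:** I took no numbers for the sugar bowl. The arm passed over it with the spoon held well above.

**What did not go as planned:** the tool drifted up to about 6° out of vertical during fast moves. I turned it so the spoon still leaned along the row.

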